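Put the tape measure away in the roll-top bench bin

ROBOT

A 6-joint arm with a two-finger parallel gripper is mounted at the origin on the work surface. World frame = base frame: x ahead of the robot, y to its left, z up, the work surface at z = 0. Lengths are in mm, angles in rad, forces in N, time in s.
With the tool pointing down it reaches from about 275 to 850 mm from the base axis. Payload 5.2 kg.
Tool frame: the origin (TCP) lies midway between the tips of the shut fingers; the grasp point (between the pads) lies 19 mm behind it; y points along the fingers, x is the direction in which the jaws open and shut, and the axes are right-handed (so a half turn about y gives the same grasp; the last joint's range is limited). The gripper opens to 85 mm and grips with 20 to 120 N. Pads are 22 mm wide; open, the fingers measure 114 mm over their backs; the gripper's body (76 mm by 85 mm) begins 54 mm behind the grasp point. The pads swing forward as they close: fully open they stand 13 mm farther back than shut.
Start: joints at [-1.359, 0.259, 1.535, -0, 1.348, -0.203], TCP at [221.674, -503.354, 231.31] pointing down, gripper open.
Joint ranges: [-3.14, 3.14], [-0.91, 2.08], [0.19, 2.58], [-1.22, 4.36], [0.22, 2.71], [-3.12, 3.12]. Speed limits (rad/s): [2.57, 2.57, 3.14, 3.14, 3.14, 3.14].

INTERFACE

Orientations are given as a unit quaternion [w, x, y, z].
In Python, from cell import ctrl, viewer, hand_in gives the robot as it stands.
- The arm moves only by the shell command python3 -m crank 'ROWS' [OPENING] [FORCE]. ROWS is JSON, a list of rows, each an object of numbers: "x", "y", "z": the shift along the tool's x, y, z in cm; "roll": the turn about the tool's y in rad. In form: [{"x": .., "y": .., "z": .., "roll": ..}, ...]. A call has 1 to 20 rows; each row shifts and turns the commanded pose from where the row before left it, along the tool's axes as they then stand; what a row does not reach is not made up. A row lasts 1/10 s, in which the tool goes at most 50 mm and 8.59 degrees, less where a joint would pass 70% of its speed; a pose out of reach is approached as far as the arm can. A call with a gripper value outside its range is refused whole. OPENING is the closure, from -1 (fully open) to 1 (shut), set as the call begins (- or left out, the last holds). The fingers move at their own pace and stop on an object; FORCE is the grip in N (left out, the last holds). Time passes only in rows, so rows that do not move let the fingers close. It gives the time, the measured TCP pose, the force and the opening at its end, in the units of the state.
- ctrl.state(): the state, without advancing time (a new reading comes with each control period).
- viewer.camera(name): name is "side" or "top"; returns a dict with "pixels" (420x560x3 uint8, blue, green, red), "range_z" (420x560 float32, mm along the optical axis (not along the pixel's ray), 0 where there is no reading), "mtx" (3x3 intrinsics, pixels), "k1" (the pictures are not rectified: a ray, as slopes to the right and down, at radius r is drawn at 1 + k1 r^2 times it, then the intrinsics apply), "origin" and "rotation" of the camera in the world. Camera axes: x right, y down, z forward; pixel columns grow to the right and rows downward; lengths in mm; the calibration is good to about 2 mm. A picture is of the moment at which its call begins.
- hand_in(): hands the job in, once; it reports no verdict.
The state is a dict: "clock": time; "joint_pos": joint angles; "qvel": joint speeds; "joint_torque": joint torques, N m; "position": TCP position; "tool_rot": TCP orientation; "wrist_force": force on the tool from outside, world axes, zero at the start; "torque": the same for the moment, N m; "finger_gap": finger opening in mm.
Only numpy, scipy, OpenCV 4.12 (cv2) and the standard library are available. Lean on these libraries where they do the work, as an engineer would, in place of code of your own. Each camera call takes 0.05 s, during which the arm holds its last target. There are 200 camera calls.

TASK

Put the tape measure away in the roll-top bin on the packing bench: roll the tambour cover all the way up, set the tape measure (do not drop it) upright and flat in the oblong tray inside, its length along the tray, and then roll the cover fully shut without slamming it. Leave everything else on the bench, and the roll of tape in the bin, where it is.

Things in the scene. Friction and masses are not known exactly. Their poses are not given: they have to be found in the camera images.
- bin: Fixed roll-top bin, grey cheeks, aluminium slat cover, clear fixed hood over the rear (beyond x = 24 mm). 390 mm wide (y), 350 deep (x), 238 high. Origin: centre of underside, on the bench; x from its open front (towards the robot) to its back, z up. Floor inside 8 mm up; front sill at x = -160 mm, 10 thick, top 55 mm up; cheeks' inner faces at y = +-181 mm.
- cover (a joint): Angle (rad) of the cover, a rigid arc of slats turning about a line along bin y at x = 0, 60 mm above the bench (mean radius 160 mm, 8 thick): 0 = fully shut, down at the sill; 1.45 = fully open, rolled up and back. Friction holds it where left; 2 to 7 N at the handle moves it. Fully open, its front edge is 20 mm before the axis, 220 mm up: the trays lie partly under it.
- cover_handle (a point): Middle of the handle: round dark steel bar 12 mm thick, 64 wide along bin y over its two 12 mm end posts, centred on the cover; its centre line 46 mm off the slats. At cover angle q it is at bin x = -210 mm * cos(q + 0.14), height 60 mm + 210 mm * sin(q + 0.14). The point's axes turn with the cover; y is along the bar.
- measure_center (a point): Centre, half-way up, of the tape measure: grey plastic D-shaped case, round top, round black rubber sides, standing upright on its flat foot on the bench. 72 mm long (x), 40 thick (y, flat parallel sides to grip), 66 high (z); 0.2 to 0.4 kg. This point is 33 mm above its underside. A small steel tab at its foot marks the +x end; either end may point to the back of the bin.
- cradle: Oblong black tray fixed on the bin's floor in its left or right half. Outer 90 mm (x) by 58 (y), recess 82 by 50; recess floor 4 mm and lip top 10 mm above the origin, which is the centre of its underside, 8 mm above the bench. Axes parallel to the bin's; centre at bin x = -15 mm, y = + or - 65 mm. Reached through the mouth with a tool tilted 25 to 50 degrees.
- saucer: Round black tray, 104 mm across, fixed on the bin's floor in the other half (bin x = -15 mm, y = - or + 65 mm); the roll of tape lies in it. Origin at the centre of its underside.
- tape_roll: Roll of packing tape lying flat in the round tray, 90 mm across, 48 mm high, origin at the centre of its underside. To be left alone.
- knife: Yellow cutter knife lying on the bench, 150 x 30 x 18 mm, origin under its middle, x along it. Bystander.
- marker: Blue marker pen lying on the bench, about 14 mm thick, 125 mm long along its x. Bystander.
- tape_gun: Blue desk tape dispenser, 175 x 53 x 100 mm, origin under its middle, x along it. Bystander.
- scanner: Barcode scanner lying flat, 215 x 65 x 31 mm, origin under it in its handle, x towards its head. Bystander.
- small_box: Small cardboard box, 110 x 80 x 45 mm, origin under its middle. Bystander.
Things that resemble listed ones, but are neither listed nor needed, are in the scene too. Several things look just like the part that bears measure_center: the one meant starts farthest to the robot's right.

How it is judged:
By the outcome, as a careful person would: the job done as asked, in the order asked, and still so for the second after the job is handed in, with the robot touching nothing.
It also fails if it takes over 72 s, if anything falls off the work surface, if the arm or the gripper's body presses on something with over 40 N, if the wrist force passes 120 N, or if a joint passes its speed limit or range.

## Working session

There is one attempt and no reset: what is moved stays moved. The work goes in short steps, Python scripts to look and compute and a shell command to move; the robot and the scene stay as the last step left them, time stands still between calls to the robot, and variables do not carry over. Pictures are saved under pics/ and viewed, about 8 in all and at most 12, crops included, and the job is handed in when it is done.

```bash
ls; mkdir -p pics
python3 - <<'E'
from cell import ctrl, viewer
import cv2, pickle
for n in ("top","side"):
    d=viewer.camera(n); cv2.imwrite(f"pics/{n}0.png",d["pixels"]); pickle.dump(d,open(f"{n}0.pkl","wb"))
    print(n,d["mtx"],d["k1"],d["origin"],d["rotation"])
print(ctrl.state())
E
```

```text
pics
top [[397.6891563    0.         277.8826192 ]
 [  0.         397.6891563  209.28839967]
 [  0.           0.           1.        ]] -0.018601084088550553 [ 307.34921991   15.40413744 1171.30474597] [ 0.07146044 -0.672942    0.73177613 -0.08090844]
side [[437.71646581   0.         273.95515179]
 [  0.         437.71646581 209.59326182]
 [  0.           0.           1.        ]] -0.08149295195640718 [ 248.10650749  275.65152187 1279.45652503] [ 0.06398062 -0.39568879  0.90415515 -0.14778474]
{'clock': 0.1, 'joint_pos': array([-1.35879770e+00,  2.59279148e-01,  1.53596794e+00,  8.80228959e-06,
        1.34803049e+00, -2.02803406e-01]), 'qvel': array([-6.45331372e-05, -2.74544781e-04, -3.57305184e-03, -3.70020055e-04,
        1.70413182e-03, -1.20085616e-03]), 'joint_torque': array([ 2.64956434e-03, -4.46964240e+01, -2.91249776e+01, -3.26890349e-04,
        6.19454164e-03,  2.29285774e-05]), 'position': array([ 221.57426651, -502.86858676,  230.55527244]), 'tool_rot': array([ 0.59266421, -0.59182132,  0.38674751, -0.38590545]), 'wrist_force': array([-0.30193903,  0.83328008,  0.07932091]), 'torque': array([ 0.00670495, -0.02723717,  0.03666466]), 'finger_gap': 85.45034922937033}
```

View pics/top0.png

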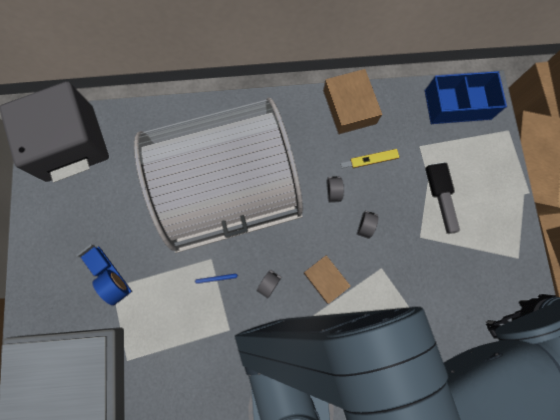

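View pics/side0.png

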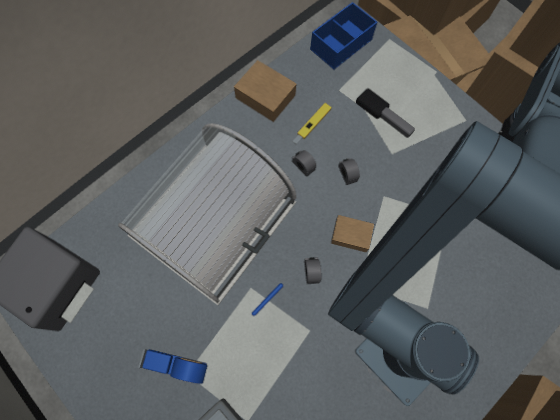

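```bash
cat > h.py <<'E'
import numpy as np, cv2, pickle
from scipy.spatial.transform import Rotation as R
def rot(q): return R.from_quat(q,scalar_first=True).as_matrix()
def rays(d,uv):
    k=d["k1"]; K=d["mtx"]; p=(np.asarray(uv,float).reshape(-1,2)-K[:2,2])/K[0,0]; s=p.copy()
    for _ in range(20): s=p/(1+k*(s**2).sum(1,keepdims=True))
    return np.c_[s,np.ones(len(s))]
def cloud(d):
    v,u=np.mgrid[:420,:560]; r=rays(d,np.c_[u.ravel(),v.ravel()])
    P=(r*d["range_z"].reshape(-1,1))@rot(d["rotation"]).T+d["origin"]
    P[d["range_z"].ravel()==0]=np.nan
    return P.reshape(420,560,3)
def onplane(d,uv,z):
    r=rays(d,uv)@rot(d["rotation"]).T; o=np.array(d["origin"])
    return o+r*((z-o[2])/r[:,2:])
def proj(d,P):
    c=(np.asarray(P,float).reshape(-1,3)-d["origin"])@rot(d["rotation"]); s=c[:,:2]/c[:,2:]
    return s*(1+d["k1"]*(s**2).sum(1,keepdims=True))*d["mtx"][0,0]+d["mtx"][:2,2]
E
python3 - <<'E'
from h import *
from scipy.optimize import least_squares
D={n:pickle.load(open(n+"0.pkl","rb")) for n in("top","side")}
C={n:cloud(D[n]) for n in D}
for n,pts in (("top",[(268,284),(336,189),(369,224)]),("side",[(313,270),(304,161),(349,170)])):
    c=C[n]
    for u,v in pts:
        w=c[v-22:v+23,u-22:u+23].reshape(-1,3); w=w[(w[:,2]>15)&(w[:,2]<90)]
        near=w[np.hypot(*(w[:,:2]-np.nanmedian(w[:,:2],0)).T)<50]
        t=near[near[:,2]>35]
        (cx,cy),(a,b),an=cv2.minAreaRect(t[:,:2].astype(np.float32))
        e=cv2.boxPoints(((cx,cy),(a,b),an)); l=e[1]-e[0]; l2=e[2]-e[1]; L=l if np.hypot(*l)>np.hypot(*l2) else l2
        print(n,u,v,"ctr",round(cx),round(cy),"size",round(a),round(b),"yaw",round(np.degrees(np.arctan2(L[1],L[0]))),"zmax",t[:,2].max().round(1))
# bench plane check
    print(n,"bench z",np.nanmedian(c[300:320,180:200,2]))
for n,box in (("top",(140,100,300,245)),("side",(125,125,290,300))):
    c=C[n][box[1]:box[3],box[0]:box[2]].reshape(-1,3); c=c[(c[:,2]>100)&(c[:,2]<245)]
    print(n,len(c),c.min(0),c.max(0))
    def f(p):
        u=np.array([np.cos(p[1]),np.sin(p[1])]); return np.hypot(c[:,:2]@u-p[0],c[:,2]-60)-164
    s=least_squares(f,[c[:,0].mean()*1.0,0.15],loss="soft_l1",f_scale=2)
    yaw=s.x[1]; u=np.array([np.cos(yaw),np.sin(yaw)]); v=np.array([-u[1],u[0]])
    r=f(s.x); lat=c[:,:2]@v
    print("axis x'",s.x[0],"yaw",np.degrees(yaw),"median|r|",np.median(abs(r)),"slat lat",np.percentile(lat[abs(r)<4],[0.5,2,98,99.5]),"all",lat.min(),lat.max())
    m=(r>32)&(r<60); print("handle pts",m.sum(),(c[m]).mean(0),lat[m].min(),lat[m].max())
I=[cv2.resize(D["top"]["pixels"][170:310,240:400],(400,350),interpolation=2),cv2.resize(D["side"]["pixels"][145:285,265:425],(400,350),interpolation=2)]
cv2.imwrite("pics/crop1.png",np.hstack(I))
E
```

```text
top 268 284 ctr 345 34 size 40 70 yaw -38 zmax 68.9
top 336 189 ctr 607 -183 size 41 71 yaw -2 zmax 68.3
top 369 224 ctr 491 -267 size 41 70 yaw -22 zmax 68.4
top bench z -1.1046100999269584
side 313 270 ctr 346 34 size 40 71 yaw -37 zmax 71.0
side 304 161 ctr 608 -184 size 42 70 yaw -1 zmax 70.4
side 349 170 ctr 493 -268 size 41 71 yaw -22 zmax 71.5
side bench z 0.6670478852709039
top 16700 [467.4288266  -67.04456987 100.07993596] [859.39120965 355.93622033 239.32752028]
axis x' 702.4681201695178 yaw 12.056093993908965 median|r| 6.015060141866698 slat lat [-184.16980471 -174.23380543  174.19121373  182.36184852] all -190.52448141030874 194.40179010789893
handle pts 97 [500.97528313  90.90443056 139.80564151] -180.82159531345783 36.819781860089286
side 15975 [460.86813022 -72.08315335 100.52375005] [860.31333338 356.768906   241.35792489]
axis x' 685.7782734454394 yaw 11.727030929253361 median|r| 2.5631598741101413 slat lat [-175.6717728  -167.30286601  175.80963517  180.38807772] all -189.4560826920835 197.7188060652012
handle pts 134 [482.90663193 107.94318153 148.00519307] -24.48222211657459 38.14671878281875
```

View pics/crop1.png

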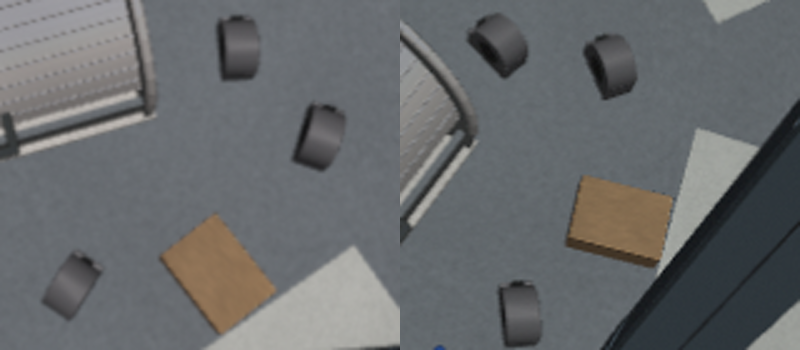

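Run:
```python
from h import *
from scipy.optimize import least_squares
D={n:pickle.load(open(n+"0.pkl","rb")) for n in("top","side")}
for n in D:
    P=cloud(D[n]).reshape(-1,3); P=P[np.isfinite(P[:,0])]
    yaw,x0=np.radians(11.8),688
    for it in range(12):
        u=np.array([np.cos(yaw),np.sin(yaw)]); v=np.array([-u[1],u[0]])
        X=P[:,:2]@u-x0; Y=P[:,:2]@v
        r=np.hypot(X,P[:,2]-60)-164; m=(abs(r)<max(4,12-it))&(X<15)&(X>-165)&(abs(Y)<160)&(P[:,2]>75)
        c=P[m]
        f=lambda p:np.hypot(c[:,:2]@[np.cos(p[1]),np.sin(p[1])]-p[0],c[:,2]-60-p[2])-164
        s=least_squares(f,[x0,yaw,0],loss="soft_l1",f_scale=1.5); x0,yaw=s.x[:2]
    u=np.array([np.cos(yaw),np.sin(yaw)]); v=np.array([-u[1],u[0]]); X=P[:,:2]@u-x0; Y=P[:,:2]@v; Z=P[:,2]; r=np.hypot(X,Z-60)
    ang=np.arctan2(Z-60,-X)
    print(n,"x0",x0,"yaw",np.degrees(yaw),"dz",s.x[2],len(c),"lowest slat ang",np.percentile(ang[m],[0.5,2]))
    ch=(abs(abs(Y)-188)<12)&(Z>120)&(Z<245)&(abs(X)<170); print("cheek neg",np.percentile(Y[ch&(Y<0)],[2,50,98]),"pos",np.percentile(Y[ch&(Y>0)],[2,50,98]))
    si=(abs(X+165)<14)&(abs(Z-55)<8)&(abs(Y)<170); print("sill x",np.percentile(X[si],[5,50,95]),"z",np.median(Z[si]),si.sum())
    h=(r>198)&(r<222)&(X<-100)&(Z>85)&(abs(Y)<60); print("handle",h.sum(),"Y",np.percentile(Y[h],[1,50,99]),"ang",np.percentile(ang[h],[5,50,95]),"r",np.median(r[h]))
    ctr=x0*u; print("bin ctr if Y0=0",ctr, "Z bins", np.median(Z[h]))
```

```text
top x0 683.5983051269396 yaw 11.28510709561947 dz -1.4024265516333703 8894 lowest slat ang [0.28802834 0.32937881]
cheek neg [-180.00847105 -177.79737824 -176.06655724] pos [176.70779987 190.57456683 199.32945475]
sill x [-165.36837355 -160.72470058 -155.77848297] z 52.88416827291633 428
handle 132 Y [-19.50093627  11.5581481   42.81442478] ang [0.4051486  0.42752429 0.44340372] r 210.99836939083644
bin ctr if Y0=0 [670.38131317 133.77420426] Z bins 147.01075635309246
side x0 684.2186749730199 yaw 11.65193621303155 dz 0.025106462578627243 8449 lowest slat ang [0.29981101 0.33614965]
cheek neg [-186.66618811 -179.26437552 -176.10601038] pos [176.42523559 188.39373222 197.40987375]
sill x [-165.62946787 -161.0082851  -155.54944056] z 54.533732488822125 416
handle 121 Y [-23.3548497    7.02979534  38.03245787] ang [0.41400762 0.43443453 0.45291087] r 211.4508974001283
bin ctr if Y0=0 [670.11869235 138.18875986] Z bins 148.7023682361687
```

```bash
cat > st.py <<'E'
from cell import ctrl
from h import *
s=ctrl.state();print(round(s['clock'],2),s['position'].round(1),'j',s['joint_pos'].round(3),'F',s['wrist_force'].round(1),'gap',round(s['finger_gap'],1));print(rot(s['tool_rot']).round(3))
E
python3 -m crank '[{"x":0,"y":0,"z":0,"roll":0.1},{"x":0,"y":0,"z":0,"roll":0}]'; python3 st.py
```

```text
clock: 0.3
position: [221.6, -503.1, 230.8]
tool_rot: [0.572, -0.572, 0.416, -0.415]
wrist_force: [0.1, 0.1, 0.3]
finger_gap: 85.5
0.3 [ 221.6 -503.1  230.8] j [-1.359  0.259  1.536  0.     1.348 -0.102] F [0.1 0.1 0.3] gap 85.5
[[ 0.309 -0.     0.951]
 [-0.951  0.001  0.309]
 [-0.001 -1.     0.   ]]
```

```bash
python3 -m crank '[{"x":0,"y":0,"z":0,"roll":-0.146},{"x":0,"y":0,"z":0,"roll":-0.146},{"x":0,"y":0,"z":0,"roll":-0.146},{"x":0,"y":0,"z":0,"roll":-0.146},{"x":0,"y":0,"z":0,"roll":-0.146},{"x":0,"y":0,"z":0,"roll":-0.146},{"x":0,"y":0,"z":0,"roll":-0.146},{"x":0,"y":0,"z":0,"roll":-0.146},{"x":0,"y":0,"z":0,"roll":-0.146},{"x":0,"y":0,"z":0,"roll":-0.146}]' 0.25 40 >/dev/null
python3 -m crank '[{"x":0,"y":0,"z":3.5,"roll":0},{"x":0,"y":0,"z":3.5,"roll":0},{"x":0,"y":0,"z":3.5,"roll":0},{"x":0,"y":0,"z":3.5,"roll":0},{"x":2,"y":0,"z":3,"roll":0},{"x":2,"y":0,"z":3,"roll":0},{"x":2,"y":0,"z":3,"roll":0},{"x":2,"y":0,"z":3,"roll":0},{"x":2,"y":0,"z":3,"roll":0},{"x":2,"y":0,"z":3,"roll":0},{"x":2,"y":0,"z":3,"roll":0},{"x":2,"y":0,"z":3,"roll":0},{"x":2,"y":0,"z":3,"roll":0},{"x":2,"y":0,"z":3,"roll":0},{"x":2,"y":0,"z":3,"roll":0},{"x":2,"y":0,"z":3,"roll":0},{"x":2,"y":0,"z":0,"roll":0},{"x":2,"y":0,"z":0,"roll":0},{"x":0,"y":0,"z":0,"roll":0}]'; python3 st.py
cat >> st.py <<'E'
yaw=np.radians(11.5);u=np.array([np.cos(yaw),np.sin(yaw)]);v=np.array([-u[1],u[0]]);p=s['position']
print('bin xyz',round(p[:2]@u-684,1),round(p[:2]@v-9,1),p[2].round(1))
E
python3 st.py | tail -1
```

```text
clock: 3.2
position: [396.2, 43.6, 231.2]
tool_rot: [0.703, -0.703, -0.074, 0.073]
wrist_force: [-0.3, -0.5, 0.5]
finger_gap: 32.4
3.2 [396.2  43.6 231.2] j [-0.172 -0.023  1.861  0.     1.303 -0.38 ] F [-0.3 -0.5  0.5] gap 32.4
[[ 0.978  0.001 -0.207]
 [ 0.207  0.     0.978]
 [ 0.001 -1.    -0.   ]]
bin xyz -287.1 -45.2 231.2
```

Run:
```python
from cell import viewer
from h import *
I=[]
for n in ("top","side"):
    d=viewer.camera(n); pickle.dump(d,open(n+"1.pkl","wb")); I.append(cv2.resize(d["pixels"],(400,300),interpolation=cv2.INTER_AREA))
cv2.imwrite("pics/both1.png",np.hstack(I))
```

```text
(no output)
```

View pics/both1.png

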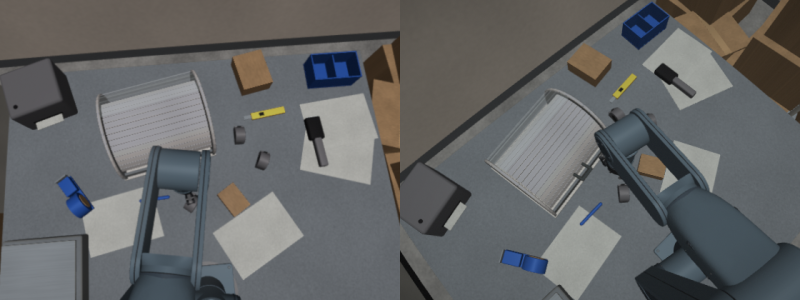

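```bash
python3 -m crank '[{"x":2.4,"y":0,"z":1.1,"roll":0},{"x":2.4,"y":0,"z":1.1,"roll":0},{"x":2.4,"y":0,"z":1.2,"roll":0},{"x":2.3,"y":0,"z":1.1,"roll":0.008},{"x":0,"y":2,"z":0,"roll":0},{"x":0,"y":2,"z":0,"roll":0},{"x":0,"y":0,"z":0,"roll":0},{"x":0,"y":0,"z":0,"roll":0}]'; python3 st.py
python3 - <<'E'
from cell import viewer
from h import *
d=viewer.camera("side"); u,v=proj(d,[480,107,150])[0].astype(int); print(u,v)
cv2.imwrite("pics/h1.png",cv2.resize(d["pixels"][v-60:v+60,u-80:u+80],(640,480),interpolation=2))
E
```

```text
clock: 4.1
position: [477.8, 105.8, 191.6]
tool_rot: [0.704, -0.704, -0.069, 0.069]
wrist_force: [0.8, -0.5, -0.7]
finger_gap: 32.1
4.1 [477.8 105.8 191.6] j [-0.01   0.182  1.735 -0.     1.225 -0.206] F [ 0.8 -0.5 -0.7] gap 32.1
[[ 0.981 -0.001 -0.194]
 [ 0.194 -0.     0.981]
 [-0.001 -1.     0.   ]]
bin xyz -194.7 -0.6 191.6
260 243
```

View pics/h1.png

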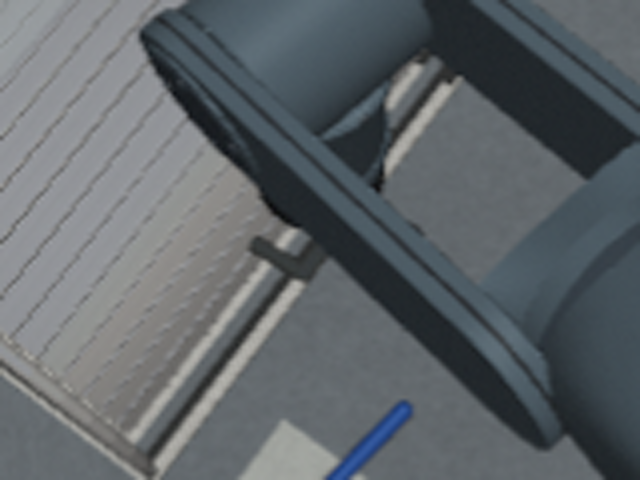

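```bash
python3 -m crank '[{"x":0.2,"y":1.3,"z":0,"roll":0},{"x":0,"y":1.3,"z":0,"roll":0},{"x":0,"y":1.3,"z":0,"roll":0},{"x":0,"y":1.2,"z":0,"roll":0},{"x":0,"y":1.2,"z":0,"roll":0},{"x":0,"y":0,"z":0,"roll":0},{"x":0,"y":0,"z":0,"roll":0}]' && python3 -m crank '[{"x":0,"y":0,"z":0,"roll":0},{"x":0,"y":0,"z":0,"roll":0},{"x":0,"y":0,"z":0,"roll":0},{"x":0,"y":0,"z":0,"roll":0},{"x":0,"y":0,"z":0,"roll":0}]' 1 30; python3 st.py
```

```text
clock: 4.85
position: [480.5, 106.6, 128.5]
tool_rot: [0.704, -0.704, -0.069, 0.069]
wrist_force: [-0.2, -0.0, -0.0]
finger_gap: 32.5
clock: 5.35
position: [479.2, 106.4, 128.6]
tool_rot: [-0.704, 0.704, 0.069, -0.07]
wrist_force: [-4.8, -2.3, 3.3]
finger_gap: 10.7
5.35 [479.2 106.4 128.6] j [-9.000e-03  2.530e-01  1.816e+00 -1.000e-03  1.075e+00 -2.050e-01] F [-4.8 -2.3  3.3] gap 10.7
[[ 0.981 -0.002 -0.195]
 [ 0.195 -0.001  0.981]
 [-0.002 -1.    -0.   ]]
bin xyz -193.2 -0.3 128.6
```

```bash
python3 -c "
import numpy as np
a=np.linspace(.415,1.59,19);print(np.c_[21*-np.diff(np.cos(a))*1,-21*np.diff(np.sin(a))].round(2).tolist())"
```

```text
[[0.59, -1.24], [0.67, -1.19], [0.75, -1.15], [0.82, -1.1], [0.89, -1.04], [0.96, -0.98], [1.02, -0.92], [1.08, -0.85], [1.13, -0.77], [1.18, -0.7], [1.22, -0.62], [1.26, -0.54], [1.29, -0.46], [1.32, -0.37], [1.34, -0.28], [1.36, -0.2], [1.37, -0.11], [1.37, -0.02]]
```

```bash
python3 -m crank '[{"x":0.6,"y":-1.24,"z":0,"roll":0},{"x":0.67,"y":-1.2,"z":0,"roll":0},{"x":0.75,"y":-1.15,"z":0,"roll":0},{"x":0,"y":0,"z":0,"roll":0}]'; python3 st.py|tail -1
```

```text
clock: 5.75
position: [498.9, 110.3, 165.4]
tool_rot: [-0.703, 0.704, 0.068, -0.071]
wrist_force: [-8.4, -2.9, 8.7]
finger_gap: 10.8
bin xyz -173.1 -0.4 165.4
```

```bash
python3 -m crank '[{"x":0.77,"y":-1.15,"z":0,"roll":0},{"x":0.85,"y":-1.07,"z":0,"roll":0},{"x":0.93,"y":-1,"z":0,"roll":0},{"x":1.0,"y":-0.94,"z":0,"roll":0},{"x":1.06,"y":-0.86,"z":0,"roll":0},{"x":1.13,"y":-0.77,"z":0,"roll":0},{"x":0,"y":0,"z":0,"roll":0}]'; python3 st.py|tail -1
```

```text
clock: 6.45
position: [556.8, 121.7, 224.0]
tool_rot: [-0.704, 0.704, 0.069, -0.069]
wrist_force: [-5.8, -1.0, 10.4]
finger_gap: 10.6
bin xyz -114.1 -0.7 224.0
```

```bash
python3 -m crank '[{"x":1.04,"y":-0.61,"z":0,"roll":0},{"x":1.08,"y":-0.56,"z":0,"roll":0},{"x":1.11,"y":-0.49,"z":0,"roll":0},{"x":1.14,"y":-0.43,"z":0,"roll":0},{"x":1.16,"y":-0.36,"z":0,"roll":0},{"x":1.18,"y":-0.29,"z":0,"roll":0},{"x":1.2,"y":-0.22,"z":0,"roll":0},{"x":1.21,"y":-0.15,"z":0,"roll":0},{"x":0,"y":0,"z":0,"roll":0}]'; python3 st.py|tail -1; python3 -m crank '[{"x":0.8,"y":-0.05,"z":0,"roll":0},{"x":0.8,"y":-0.04,"z":0,"roll":0},{"x":0.4,"y":0,"z":0,"roll":0},{"x":0.4,"y":0,"z":0,"roll":0},{"x":0.2,"y":0,"z":0,"roll":0},{"x":0,"y":0,"z":0,"roll":0}]'; python3 st.py
```

```text
clock: 7.35
position: [647.6, 139.7, 254.5]
tool_rot: [-0.704, 0.704, 0.07, -0.068]
wrist_force: [2.5, -0.3, 2.6]
finger_gap: 10.4
bin xyz -21.5 -1.2 254.5
clock: 7.95
position: [671.8, 144.5, 255.0]
tool_rot: [-0.704, 0.704, 0.069, -0.069]
wrist_force: [-1.3, -1.2, 4.5]
finger_gap: 10.6
7.95 [671.8 144.5 255. ] j [ 0.05   0.499  1.123 -0.     1.519 -0.146] F [-1.3 -1.2  4.5] gap 10.6
[[ 0.981  0.001 -0.195]
 [ 0.195 -0.     0.981]
 [ 0.001 -1.    -0.   ]]
bin xyz 3.1 -1.3 255.0
```

```bash
python3 -m crank '[{"x":0.3,"y":0,"z":0,"roll":0},{"x":0,"y":0,"z":0,"roll":0}]' | grep -E "pos|force"; python3 -m crank '[{"x":0.3,"y":0,"z":0,"roll":0},{"x":0,"y":0,"z":0,"roll":0}]'| grep -E "pos|force"
```

```text
position: [671.8, 144.6, 254.9]
wrist_force: [-12.1, -4.1, 9.2]
position: [671.9, 144.6, 254.9]
wrist_force: [-21.3, -6.0, 13.7]
```

```bash
python3 -m crank '[{"x":-0.5,"y":0,"z":0,"roll":0},{"x":0,"y":0,"z":0,"roll":0},{"x":0,"y":0,"z":0,"roll":0},{"x":0,"y":0,"z":0,"roll":0},{"x":0,"y":-2,"z":0,"roll":0},{"x":0,"y":-2.5,"z":0,"roll":0},{"x":0,"y":-2,"z":0,"roll":0},{"x":-3.5,"y":0,"z":-2.5,"roll":0},{"x":-3.5,"y":0,"z":-3.5,"roll":0},{"x":-3.5,"y":0,"z":-3.5,"roll":0},{"x":-2,"y":0,"z":-4,"roll":0},{"x":-2,"y":0,"z":-4,"roll":0},{"x":-2,"y":0,"z":-4,"roll":0},{"x":-2,"y":0,"z":-4,"roll":0},{"x":-2,"y":0,"z":-4,"roll":0},{"x":-2,"y":0,"z":-4,"roll":0},{"x":-1,"y":0,"z":-3,"roll":0},{"x":0,"y":0,"z":0,"roll":0}]' 0.25; python3 st.py
python3 - <<'E'
from cell import viewer
from h import *
I=[]
for n in ("top","side"):
    d=viewer.camera(n); pickle.dump(d,open(n+"2.pkl","wb")); 
    u,v=proj(d,[640,145,80])[0].astype(int); I.append(cv2.resize(d["pixels"][max(0,v-75):v+75,u-100:u+100],(400,300),interpolation=2)); print(u,v)
cv2.imwrite("pics/open.png",np.hstack(I))
E
```

```text
clock: 10.15
position: [512.4, -263.4, 318.5]
tool_rot: [-0.703, 0.704, 0.067, -0.068]
wrist_force: [0.2, 0.4, -1.4]
finger_gap: 31.8
10.15 [ 512.4 -263.4  318.5] j [-6.680e-01  2.650e-01  1.316e+00 -1.000e-03  1.560e+00 -8.590e-01] F [ 0.2  0.4 -1.4] gap 31.8
[[ 0.982 -0.001 -0.19 ]
 [ 0.19  -0.001  0.982]
 [-0.001 -1.    -0.001]]
bin xyz -234.4 -369.3 318.5
221 181
214 218
```

View pics/open.png

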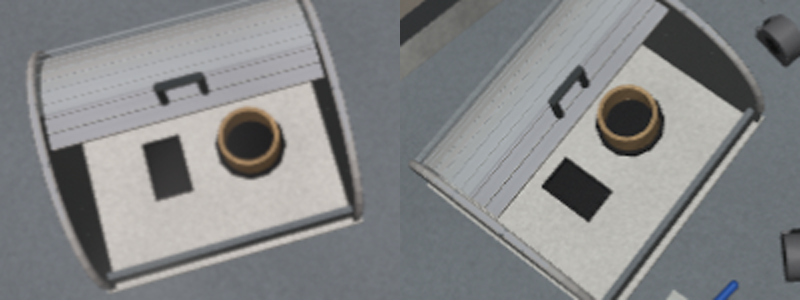

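```bash
cat > tray.py <<'E'
from h import *
for n in ("top","side"):
    d=pickle.load(open(n+"2.pkl","rb"))
    u,v=proj(d,[641,206,18])[0]
    g=d["pixels"].max(2); m=((g<70)*255).astype(np.uint8); k,l,s,c=cv2.connectedComponentsWithStats(m)
    i=min(range(1,k),key=lambda i:np.hypot(*(c[i]-[u,v])) if s[i,4]>100 else 1e9)
    ys,xs=np.where(l==i); P=onplane(d,np.c_[xs,ys],18)[:,:2]
    (cx,cy),(a,b),an=cv2.minAreaRect(P.astype(np.float32)); e=cv2.boxPoints(((cx,cy),(a,b),an)); E=[e[1]-e[0],e[2]-e[1]]; L=max(E,key=np.linalg.norm); y=np.degrees(np.arctan2(L[1],L[0]))%180
    print(n,s[i],"expected px",u,v,"ctr",cx,cy,"mean",P.mean(0),"size",a,b,"yaw",y)
E
python3 tray.py
```

```text
top [193 174  23  31 476] expected px 203.64233101508603 188.71439705478184 ctr 639.6710205078125 204.21286010742188 mean [639.4851034  204.41548928] size 85.67794799804688 51.904544830322266 yaw 11.169028
side [185 222  34  32 549] expected px 201.19470905324673 237.24203858374602 ctr 639.8209228515625 204.0445098876953 mean [639.73199139 204.32314344] size 89.85298919677734 56.59956741333008 yaw 11.29601
```

```bash
python3 -m crank '[{"x":0,"y":0,"z":0,"roll":-0.142},{"x":0,"y":0,"z":0,"roll":-0.142},{"x":0,"y":0,"z":0,"roll":-0.142},{"x":0,"y":0,"z":0,"roll":-0.142},{"x":0,"y":0,"z":0,"roll":-0.142},{"x":0,"y":0,"z":0,"roll":-0.142},{"x":0,"y":0,"z":0,"roll":-0.142},{"x":-1.14,"y":2,"z":1.74,"roll":0},{"x":0,"y":4,"z":0,"roll":0},{"x":0,"y":4,"z":0,"roll":0},{"x":0,"y":4,"z":0,"roll":0},{"x":0,"y":4,"z":0,"roll":0},{"x":0,"y":2,"z":0,"roll":0},{"x":0,"y":0,"z":0,"roll":0},{"x":0,"y":0,"z":0,"roll":0}]' -0.65; python3 st.py
python3 - <<'E'
from h import *
for n in("top","side"):
    d=pickle.load(open(n+"2.pkl","rb")); h=cv2.cvtColor(d["pixels"],cv2.COLOR_BGR2HSV); m=cv2.inRange(h,(105,120,60),(130,255,255)); k,l,s,c=cv2.connectedComponentsWithStats(m)
    for i in range(1,k):
        if s[i,4]>60:
            ys,xs=np.where(l==i);P=onplane(d,np.c_[xs,ys],7); print(n,s[i],P.min(0)[:2].round(),P.max(0)[:2].round())
E
```

```text
clock: 11.75
position: [493.5, -262.3, 119.7]
tool_rot: [-0.585, 0.585, 0.397, -0.397]
wrist_force: [0.0, 0.1, 0.8]
finger_gap: 70.3
11.75 [ 493.5 -262.3  119.7] j [-0.688  0.372  1.666  0.     1.103 -1.88 ] F [0.  0.1 0.8] gap 70.3
[[ 0.37   0.    -0.929]
 [ 0.929 -0.     0.37 ]
 [ 0.    -1.    -0.   ]]
bin xyz -252.7 -364.4 119.7
top [455  71  52  36 578] [ 839. -772.] [ 966. -625.]
top [432  75  14  11  62] [ 930. -592.] [ 965. -547.]
top [  81  247   50   58 1261] [325. 432.] [494. 576.]
top [196 274  41   9 148] [367. 126.] [382. 242.]
side [ 310    2   50   67 1779] [ 799. -787.] [ 965. -517.]
side [252 283  31  32 172] [366. 123.] [383. 244.]
side [ 143  349   64   34 1236] [328. 431.] [497. 566.]
```

```bash
python3 -m crank '[{"x":-0.54,"y":0,"z":-0.05,"roll":0},{"x":0,"y":2.5,"z":0,"roll":0},{"x":0,"y":2.5,"z":0,"roll":0},{"x":0,"y":2.5,"z":0,"roll":0},{"x":0,"y":1.6,"z":0,"roll":0},{"x":0,"y":1,"z":0,"roll":0},{"x":0,"y":0,"z":0,"roll":0},{"x":0,"y":0,"z":0,"roll":0}]' && python3 st.py && python3 -m crank '[{"x":0,"y":0,"z":0,"roll":0},{"x":0,"y":0,"z":0,"roll":0},{"x":0,"y":0,"z":0,"roll":0},{"x":0,"y":0,"z":0,"roll":0},{"x":0,"y":0,"z":0,"roll":0},{"x":0,"y":0,"z":0,"roll":0}]' 1 50
```

```text
clock: 12.55
position: [492.0, -269.0, 19.3]
tool_rot: [-0.585, 0.586, 0.397, -0.396]
wrist_force: [-0.4, -0.1, -0.2]
finger_gap: 70.3
12.55 [ 492.  -269.    19.3] j [-0.699  0.503  1.754  0.     0.882 -1.889] F [-0.4 -0.1 -0.2] gap 70.3
[[ 0.372  0.002 -0.928]
 [ 0.928 -0.001  0.372]
 [-0.001 -1.    -0.002]]
bin xyz -255.5 -370.7 19.3
clock: 13.15
position: [492.0, -269.0, 19.4]
tool_rot: [-0.585, 0.586, 0.397, -0.396]
wrist_force: [-0.3, -0.4, 5.7]
finger_gap: 39.5
```

```bash
python3 -m crank '[{"x":0,"y":-2,"z":0,"roll":0},{"x":0,"y":-4,"z":0,"roll":0},{"x":0,"y":-4,"z":0,"roll":0},{"x":0,"y":0,"z":0,"roll":-0.145},{"x":0,"y":0,"z":0,"roll":-0.145},{"x":0,"y":0,"z":0,"roll":-0.145},{"x":0,"y":0,"z":0,"roll":-0.145},{"x":3.5,"y":0,"z":-0.2,"roll":0},{"x":3.5,"y":0,"z":-0.2,"roll":0},{"x":3.5,"y":0,"z":-0.2,"roll":0},{"x":3.5,"y":0,"z":-0.2,"roll":0},{"x":3.5,"y":0,"z":-0.2,"roll":0},{"x":3.5,"y":0,"z":-0.2,"roll":0},{"x":3.5,"y":0,"z":-0.2,"roll":0},{"x":3.5,"y":0,"z":-0.2,"roll":0},{"x":3.5,"y":0,"z":-0.2,"roll":0},{"x":3.5,"y":0,"z":-0.2,"roll":0},{"x":3.5,"y":0,"z":-0.2,"roll":0},{"x":0,"y":0,"z":0,"roll":0}]'; python3 st.py
```

```text
clock: 15.05
position: [434.7, 116.9, 117.8]
tool_rot: [-0.447, 0.446, 0.548, -0.548]
wrist_force: [1.0, -0.1, -3.0]
finger_gap: 39.4
15.05 [434.7 116.9 117.8] j [ 0.013  0.198  1.922  0.002  1.023 -1.762] F [ 1.  -0.1 -3. ] gap 39.4
[[-0.202 -0.002 -0.979]
 [ 0.979  0.001 -0.202]
 [ 0.002 -1.     0.001]]
bin xyz -234.7 18.9 117.8
```

```bash
python3 -m crank '[{"x":0,"y":3,"z":0,"roll":0},{"x":0,"y":3,"z":0,"roll":0},{"x":0,"y":2,"z":0,"roll":0},{"x":0,"y":1,"z":0,"roll":0},{"x":0,"y":0.5,"z":0,"roll":0},{"x":0,"y":0.3,"z":0,"roll":0},{"x":0,"y":0.08,"z":0,"roll":0},{"x":0,"y":0,"z":0,"roll":0},{"x":0,"y":0,"z":0,"roll":0}]' && python3 -m crank '[{"x":0,"y":0,"z":0,"roll":0},{"x":0,"y":0,"z":0,"roll":0},{"x":0,"y":0,"z":0,"roll":0},{"x":0,"y":-2,"z":0,"roll":0},{"x":0,"y":-4,"z":0,"roll":0},{"x":0,"y":-4,"z":0,"roll":0},{"x":0,"y":-4,"z":0,"roll":0},{"x":0,"y":-4,"z":0,"roll":0},{"x":0,"y":-4,"z":0,"roll":0},{"x":0,"y":-4,"z":0,"roll":0},{"x":0,"y":0,"z":0,"roll":0}]' -0.65; python3 st.py
```

```text
clock: 15.95
position: [437.1, 113.5, 20.0]
tool_rot: [-0.447, 0.448, 0.548, -0.547]
wrist_force: [0.2, -0.2, -3.0]
finger_gap: 39.2
clock: 17.05
position: [439.4, 113.6, 285.2]
tool_rot: [-0.445, 0.451, 0.55, -0.545]
wrist_force: [0.3, 0.6, -0.2]
finger_gap: 70.4
17.05 [439.4 113.6 285.2] j [ 0.006  0.041  1.663  0.     1.426 -1.764] F [ 0.3  0.6 -0.2] gap 70.4
[[-0.198  0.011 -0.98 ]
 [ 0.98   0.    -0.198]
 [-0.002 -1.    -0.011]]
bin xyz -230.8 14.7 285.2
```

```bash
cat > kin.py <<'E'
from h import *
from scipy.optimize import least_squares
Q=np.array([[-1.359,.259,1.536,221.6,-503.1,230.8],[-.172,-.023,1.861,396.2,43.6,231.2],[-.01,.182,1.735,477.8,105.8,191.6],[-.009,.253,1.816,479.2,106.4,128.6],[.05,.499,1.123,671.8,144.5,255],[-.668,.265,1.316,512.4,-263.4,318.5],[-.699,.503,1.754,492,-269,19.3],[.013,.198,1.922,434.7,116.9,117.8]])
rho=np.hypot(Q[:,3],Q[:,4]); rho=np.sqrt(rho**2-110**2); z=Q[:,5]
def mod(p,j2,j3): return p[0]+p[1]*np.sin(j2)+p[2]*np.sin(j2+j3+p[3]), p[4]+p[1]*np.cos(j2)+p[2]*np.cos(j2+j3+p[3])
f=lambda p:np.r_[mod(p,Q[:,1],Q[:,2])[0]-rho,mod(p,Q[:,1],Q[:,2])[1]-z]
s=least_squares(f,[0,400,400,0,0]); p=s.x
if __name__=="__main__":
    print(p.round(3),abs(s.fun).max()); print("lat",-np.sin(Q[:,0])*Q[:,3]+np.cos(Q[:,0])*Q[:,4])
    for zz in (330,450,550,650,750):
        g=[(mod(p,a,b),a,b) for a in np.arange(-.9,2.08,.01) for b in np.arange(.19,2.58,.01) if .22<=np.pi-a-b<=2.71]
        w=[(q[0],a,b) for q,a,b in g if abs(q[1]-zz)<4]
        print(zz,"max",np.round(max(w),2) if w else 0,"min",np.round(min(w),2) if w else 0)
E
python3 kin.py
```

```text
[ 5.20000e-02  5.35089e+02  4.30162e+02  1.41000e-01 -1.32810e+02] 0.7671914561049107
lat [110.8884365  110.76754669 110.57263041 110.70843261 110.74340671
 110.60397439 110.66290131 111.23918126]
330 max [8.3417e+02 9.2000e-01 1.9000e-01] min [-9.37 -0.9   2.02]
450 max [7.5231e+02 7.6000e-01 2.0000e-01] min [-71.37  -0.9    1.7 ]
550 max [6.6368e+02 6.2000e-01 2.0000e-01] min [-172.19   -0.9     1.37]
650 max [5.4358e+02 4.6000e-01 1.9000e-01] min [-96.    -0.67   1.11]
750 max [3.6347e+02 2.4000e-01 2.0000e-01] min [109.09  -0.24   0.68]
```

```bash
python3 -m crank '[{"x":2.8,"y":-1,"z":0,"roll":0},{"x":2.9,"y":-1,"z":0,"roll":0},{"x":2.9,"y":-2,"z":0,"roll":0},{"x":0,"y":-1.5,"z":-4,"roll":0},{"x":0,"y":0,"z":-4,"roll":0},{"x":0,"y":0,"z":-4,"roll":0},{"x":0,"y":0,"z":-4,"roll":0},{"x":0,"y":0,"z":-4,"roll":0},{"x":0,"y":0,"z":-4,"roll":0},{"x":0,"y":0,"z":-4,"roll":0},{"x":0,"y":0,"z":-4,"roll":0},{"x":0,"y":0,"z":-4,"roll":0},{"x":0,"y":0,"z":-4,"roll":0},{"x":0,"y":0,"z":0,"roll":0}]'; python3 st.py;  python3 -m crank '[{"x":0,"y":0,"z":-3,"roll":0},{"x":0,"y":0,"z":-3,"roll":0},{"x":0,"y":0,"z":0,"roll":0}]'; python3 st.py
```

```text
clock: 18.45
position: [797.2, 271.6, 310.1]
tool_rot: [0.453, -0.444, -0.542, 0.552]
wrist_force: [-1.9, -1.4, -3.8]
finger_gap: 70.6
18.45 [797.2 271.6 310.1] j [ 1.960e-01  9.340e-01  2.010e-01  1.000e-03  2.024e+00 -1.572e+00] F [-1.9 -1.4 -3.8] gap 70.6
[[-0.197 -0.018 -0.98 ]
 [ 0.98  -0.002 -0.197]
 [ 0.001 -1.     0.019]]
bin xyz 151.3 98.2 310.1
clock: 18.75
position: [823.5, 272.7, 311.6]
tool_rot: [-0.438, 0.458, 0.562, -0.532]
wrist_force: [0.1, 0.0, 0.4]
finger_gap: 70.6
18.75 [823.5 272.7 311.6] j [ 0.189  0.94   0.187  0.007  1.964 -1.578] F [0.1 0.  0.4] gap 70.6
[[-0.198  0.049 -0.979]
 [ 0.98   0.016 -0.197]
 [ 0.006 -0.999 -0.051]]
bin xyz 177.4 94.0 311.6
```

```bash
python3 -c "
from cell import ctrl; print(ctrl.state()['joint_pos'])"; python3 -m crank '[{"x":0,"y":0,"z":-1,"roll":0},{"x":0,"y":0,"z":-1,"roll":0},{"x":0,"y":0,"z":-1,"roll":0},{"x":0,"y":0,"z":-1,"roll":0},{"x":0,"y":0,"z":0,"roll":0}]'>/dev/null; python3 st.py;  python3 -c "
from cell import ctrl; print(ctrl.state()['joint_pos'])"
```

```text
[ 0.18915536  0.94009014  0.18699475  0.00663526  1.96358744 -1.57762243]
19.25 [838.1 273.  298.9] j [ 0.185  0.956  0.187  0.01   1.928 -1.581] F [-0.   0.3 -0.7] gap 70.3
[[-0.198  0.068 -0.978]
 [ 0.98   0.022 -0.197]
 [ 0.009 -0.997 -0.071]]
bin xyz 191.7 91.4 298.9
[ 0.18492126  0.95554974  0.18718203  0.01027566  1.92790553 -1.58095238]
```

```bash
python3 -m crank '[{"x":0,"y":-1,"z":-4,"roll":0},{"x":0,"y":-1,"z":-4,"roll":0},{"x":0,"y":-1,"z":-4,"roll":0},{"x":0,"y":-1,"z":-4,"roll":0},{"x":0,"y":-1,"z":-4,"roll":0},{"x":0,"y":-1,"z":-4,"roll":0},{"x":0,"y":0,"z":0,"roll":0}]'>/dev/null; python3 st.py
```

```text
19.95 [902.9 267.1 308.2] j [ 0.156  0.956  0.187  0.036  1.757 -1.602] F [-0.3  0.   0.7] gap 70.5
[[-0.2    0.23  -0.952]
 [ 0.98   0.072 -0.188]
 [ 0.025 -0.97  -0.24 ]]
bin xyz 254.0 72.7 308.2
```

```bash
python3 -m crank '[{"x":-3.5,"y":0,"z":0,"roll":0},{"x":-3.5,"y":0,"z":0,"roll":0},{"x":-3.5,"y":0,"z":0,"roll":0},{"x":-3.5,"y":0,"z":0,"roll":0},{"x":-1.5,"y":0,"z":0,"roll":0},{"x":0,"y":-1,"z":-4,"roll":0},{"x":0,"y":-1,"z":-4,"roll":0},{"x":0,"y":-1,"z":-4,"roll":0},{"x":0,"y":0,"z":0,"roll":0}]'>/dev/null; python3 st.py
cat >> st.py <<'E'
y=rot(s['tool_rot'])[:,1]; x=rot(s['tool_rot'])[:,0]; print('tilt',np.degrees(np.arccos(-y[2])).round(1),'az',np.degrees(np.arctan2(y[1],y[0])).round(1),'xaz',np.degrees(np.arctan2(x[1],x[0])).round(1),'xz',x[2].round(3))
E
python3 st.py|tail -1
```

```text
20.85 [957.3 130.9 324.4] j [-0.011  0.947  0.187  0.088  1.688 -1.758] F [ 0.2 -0.   0.4] gap 70.7
[[-0.203  0.313 -0.928]
 [ 0.979  0.084 -0.185]
 [ 0.02  -0.946 -0.324]]
bin xyz 280.2 -71.5 324.4
tilt 18.9 az 15.0 xaz 101.7 xz 0.02
```

```bash
python3 -m crank '[{"x":-0.5,"y":1,"z":-4,"roll":0},{"x":-0.5,"y":1,"z":-4,"roll":0},{"x":-0.5,"y":1,"z":-4,"roll":0},{"x":-0.5,"y":1,"z":-4,"roll":0},{"x":-0.5,"y":1,"z":-4,"roll":0},{"x":0,"y":0,"z":0,"roll":0}]'>/dev/null; python3 st.py
```

```text
21.45 [1028.5  129.4  284.7] j [-0.018  1.013  0.19   0.105  1.488 -1.769] F [ 0.3 -1.  -1.6] gap 70.7
[[-0.197  0.435 -0.878]
 [ 0.98   0.097 -0.171]
 [ 0.011 -0.895 -0.446]]
bin xyz 349.7 -87.2 284.7
tilt 26.5 az 12.6 xaz 101.3 xz 0.011
```

```bash
python3 -m crank '[{"x":-0.3,"y":0.3,"z":-4,"roll":0},{"x":-0.3,"y":0.3,"z":-4,"roll":0},{"x":-0.3,"y":0.3,"z":-4,"roll":0},{"x":-0.3,"y":0.3,"z":-4,"roll":0},{"x":-0.3,"y":0.3,"z":-4,"roll":0},{"x":0,"y":0,"z":0,"roll":0}]'>/dev/null; python3 st.py
```

```text
22.05 [1071.7  132.5  315.9] j [-0.019  1.009  0.187  0.123  1.348 -1.771] F [ 0.7 -0.5 -0.3] gap 70.3
[[-0.189  0.562 -0.805]
 [ 0.982  0.109 -0.155]
 [ 0.    -0.82  -0.573]]
bin xyz 392.6 -92.8 315.9
tilt 34.9 az 10.9 xaz 100.9 xz 0.0
```

```bash
python3 -m crank '[{"x":0.2,"y":-0.8,"z":1,"roll":0},{"x":0.3,"y":-1.2,"z":1.7,"roll":0},{"x":0.3,"y":-1.2,"z":1.7,"roll":0},{"x":0.3,"y":-1.2,"z":1.7,"roll":0},{"x":0.5,"y":-2,"z":2.8,"roll":0},{"x":0.5,"y":-2,"z":2.8,"roll":0},{"x":0.5,"y":-2,"z":2.8,"roll":0},{"x":0.5,"y":-2,"z":2.8,"roll":0},{"x":0.5,"y":-2,"z":2.8,"roll":0},{"x":0.5,"y":-2,"z":2.8,"roll":0},{"x":0.5,"y":-2,"z":2.8,"roll":0},{"x":0.5,"y":-2,"z":2.8,"roll":0},{"x":0.5,"y":-2,"z":2.8,"roll":0},{"x":0.5,"y":-2,"z":2.8,"roll":0},{"x":0.5,"y":-2,"z":2.8,"roll":0},{"x":0,"y":0,"z":0,"roll":0}]'>/dev/null; python3 st.py
```

```text
23.65 [609.4 111.8 321. ] j [-0.092 -0.004  1.776  0.225  0.796 -1.965] F [ 0.3 -1.9  0.7] gap 70.1
[[-0.19   0.559 -0.807]
 [ 0.982  0.109 -0.156]
 [ 0.001 -0.822 -0.569]]
bin xyz -64.5 -21.0 321.0
tilt 34.7 az 11.0 xaz 101.0 xz 0.001
```

```bash
cat > fk.py <<'E'
from h import *
from scipy.optimize import least_squares
a,b,dl=535.09,430.16,.141
def fk(j,k):
    L1,L2,t,h=k
    Ry=lambda x:R.from_euler('y',x).as_matrix(); Rz=lambda x:R.from_euler('z',x).as_matrix()
    w=np.array([a*np.sin(j[1])+b*np.sin(j[1]+j[2]+dl),L1,h+a*np.cos(j[1])+b*np.cos(j[1]+j[2]+dl)])
    M=Rz(j[0])@Ry(j[1]+j[2])@Rz(SG*j[3]); 
    return Rz(j[0])@w+M@(np.array([0,L2,0])+Ry(j[4])@[0,0,t]), M@Ry(j[4])@[0,0,1], 
SG=1
S=[([-.019,1.009,.187,.123,1.348],(1071.7,132.5,315.9),(.562,.109,-.82)),([-.092,-.004,1.776,.225,.796],(609.4,111.8,321),(.559,.109,-.822)),([-.018,1.013,.19,.105,1.488],(1028.5,129.4,284.7),(.435,.097,-.895)),([.05,.499,1.123,0,1.519],(671.8,144.5,255),(0,0,-1))]
def f(k): return np.concatenate([np.r_[fk(j,k)[0]-p,300*(fk(j,k)[1]-np.array(y))] for j,p,y in S])
best=None
for SG0 in (1,-1):
    SG=SG0; s=least_squares(f,[55,55,355,222])
    if best is None or s.cost<best[0]: best=(s.cost,SG0,s.x)
SG=best[1];K=best[2]
lo=[-3.1,-.9,.2,-1.2,.23];hi=[3.1,2.07,2.57,4.3,2.7]
def ik(G,tilt,az,seeds=((0,.4,1.9,.2,.5),(-.5,.4,1.9,.8,.6),(0,.5,1.5,2.5,.6),(-.5,.4,1.9,-.8,.6))):
    y=np.array([np.sin(tilt)*np.cos(az),np.sin(tilt)*np.sin(az),-np.cos(tilt)]); T=np.array(G)+19*y; r=None
    for s0 in seeds:
        s=least_squares(lambda j:np.r_[fk(j,K)[0]-T,300*(fk(j,K)[1]-y)],s0,bounds=(lo,hi))
        if r is None or s.cost<r.cost: r=s
    return r
if __name__=="__main__":
    print(best)
    az=np.radians(11)
    for nm,G in (("tray",(639.7,204.3,49)),("meas",(437,114,37)),("floorfront",(548,186,45)),("r1",(650,-110,37)),("r2",(700,-90,37)),("orig",(492,-267,37)),("r3",(560,-110,37)),("r4",(500,-60,37))):
        for tl in (25,28,31,35):
            s=ik(G,np.radians(tl),az); print(nm,tl,"cost",round(s.cost,2),s.x.round(2))
E
python3 fk.py
```

```text
(np.float64(0.3204638702261239), 1, array([109.12344961,   1.70361745, 353.40567539, 220.71658632]))
tray 25 cost 0.0 [0.13 0.5  1.84 0.07 0.37]
tray 28 cost 0.0 [0.13 0.49 1.88 0.11 0.28]
tray 31 cost 18.78 [0.13 0.48 1.91 0.15 0.23]
tray 35 cost 304.12 [0.12 0.48 1.91 0.23 0.23]
meas 25 cost 89.27 [-0.11  0.23  2.35  0.68  0.23]
meas 28 cost 153.79 [-0.17  0.27  2.46  1.88  0.23]
meas 31 cost 20.89 [-0.13  0.28  2.48  2.27  0.23]
meas 35 cost 0.0 [-0.12  0.29  2.52  2.52  0.31]
floorfront 25 cost 0.0 [0.12 0.39 2.07 0.13 0.25]
floorfront 28 cost 53.69 [0.11 0.38 2.08 0.18 0.23]
floorfront 31 cost 285.75 [0.1  0.37 2.08 0.25 0.23]
floorfront 35 cost 206.35 [0.09 0.42 2.27 2.78 0.23]
r1 25 cost 0.0 [-0.47  0.51  1.86  0.58  0.49]
r1 28 cost 0.0 [-0.49  0.51  1.9   0.74  0.45]
r1 31 cost 0.0 [-0.51  0.51  1.93  0.93  0.43]
r1 35 cost 0.0 [-0.54  0.51  1.98  1.2   0.42]
r2 25 cost 0.0 [-0.4   0.57  1.74  0.5   0.51]
r2 28 cost 0.0 [-0.42  0.56  1.78  0.64  0.47]
r2 31 cost 0.0 [-0.43  0.56  1.82  0.81  0.43]
r2 35 cost 0.0 [-0.45  0.56  1.88  1.09  0.4 ]
orig 25 cost 0.0 [-0.94  0.43  2.03  0.72  0.62]
orig 28 cost 0.0 [-0.97  0.43  2.06  0.84  0.62]
orig 31 cost 0.0 [-1.    0.44  2.08  0.95  0.63]
orig 35 cost 0.0 [-1.04  0.45  2.12  1.09  0.66]
r3 25 cost 0.0 [-0.57  0.41  2.07  0.74  0.45]
r3 28 cost 0.0 [-0.59  0.41  2.11  0.93  0.43]
r3 31 cost 0.0 [-0.62  0.41  2.14  1.12  0.43]
r3 35 cost 0.0 [-0.65  0.42  2.19  1.38  0.45]
r4 25 cost 0.0 [-0.54  0.32  2.24  0.87  0.38]
r4 28 cost 0.0 [-0.57  0.33  2.27  1.1   0.37]
r4 31 cost 0.0 [-0.6   0.33  2.31  1.33  0.39]
r4 35 cost 0.0 [-0.64  0.35  2.36  1.6   0.44]
```

Run:
```python
from fk import *
az=np.radians(11)
sd=((0,.3,2.2,.2,.3),(-.1,.3,2.3,.6,.3))
for nm,G in (("meas",(437,114,40)),("meas+10",(447,116,45)),("floorfront",(548,186,50))):
    for tl in (10,13,16,19,22,25):
        s=ik(G,np.radians(tl),az,sd); print(nm,tl,"cost",round(s.cost,2),s.x.round(3))
```

```text
meas 10 cost 0.0 [-0.021  0.284  2.159  0.073  0.529]
meas 13 cost 0.0 [-0.031  0.268  2.201  0.114  0.453]
meas 16 cost 0.0 [-0.042  0.255  2.244  0.175  0.376]
meas 19 cost 0.0 [-0.054  0.246  2.287  0.273  0.297]
meas 22 cost 0.95 [-0.068  0.238  2.326  0.441  0.23 ]
meas 25 cost 71.33 [-0.105  0.223  2.347  0.66   0.23 ]
meas+10 10 cost 0.0 [-0.015  0.288  2.131  0.068  0.552]
meas+10 13 cost 0.0 [-0.025  0.272  2.173  0.106  0.477]
meas+10 16 cost 0.0 [-0.035  0.258  2.216  0.16   0.4  ]
meas+10 19 cost 0.0 [-0.046  0.247  2.259  0.245  0.322]
meas+10 22 cost 0.0 [-0.058  0.24   2.302  0.393  0.244]
meas+10 25 cost 39.22 [-0.086  0.227  2.324  0.588  0.23 ]
floorfront 10 cost 0.0 [0.128 0.44  1.848 0.018 0.68 ]
floorfront 13 cost 0.0 [0.126 0.423 1.892 0.026 0.601]
floorfront 16 cost 0.0 [0.123 0.407 1.936 0.038 0.52 ]
floorfront 19 cost 0.0 [0.121 0.395 1.98  0.055 0.437]
floorfront 22 cost 0.0 [0.118 0.385 2.023 0.08  0.352]
floorfront 25 cost 0.0 [0.115 0.378 2.066 0.124 0.265]
```

```bash
python3 -m crank '[{"x":0.4,"y":0.2,"z":3.3,"roll":0},{"x":0.4,"y":0.2,"z":3.3,"roll":0},{"x":0.4,"y":0.2,"z":3.3,"roll":0},{"x":0.4,"y":0.2,"z":3.3,"roll":0},{"x":0.4,"y":0.2,"z":3.3,"roll":0},{"x":0.4,"y":0.2,"z":3.3,"roll":0},{"x":0.4,"y":0.2,"z":3.3,"roll":0},{"x":0.4,"y":0.2,"z":3,"roll":0},{"x":0,"y":0,"z":0,"roll":0}]'>/dev/null; python3 st.py
```

```text
24.55 [401.4 104.8 155.6] j [-0.23  -0.248  2.425  0.545  0.467 -2.419] F [-0.2  0.2  0.2] gap 70.5
[[-0.19   0.555 -0.81 ]
 [ 0.982  0.11  -0.155]
 [ 0.003 -0.825 -0.565]]
bin xyz -269.8 13.7 155.6
tilt 34.4 az 11.2 xaz 100.9 xz 0.003
```

```bash
python3 -m crank '[{"x":2.9,"y":0,"z":0,"roll":0},{"x":2.9,"y":0,"z":0,"roll":0},{"x":2.8,"y":0,"z":0,"roll":0},{"x":0,"y":0,"z":0,"roll":0}]'>/dev/null; python3 st.py;python3 -m crank '[{"x":0,"y":0,"z":1.5,"roll":0},{"x":0,"y":0,"z":1.5,"roll":0},{"x":0,"y":0,"z":0,"roll":0}]'>/dev/null; python3 st.py
```

```text
24.95 [393.  172.5 159.1] j [ 0.116 -0.193  2.381  0.124  0.355 -1.751] F [0.8 0.6 0.3] gap 70.2
[[-0.191  0.557 -0.808]
 [ 0.982  0.108 -0.158]
 [-0.001 -0.824 -0.567]]
bin xyz -264.5 81.7 159.1
tilt 34.6 az 11.0 xaz 101.0 xz -0.001
25.25 [366.6 165.3 139.9] j [ 0.097 -0.217  2.455  0.169  0.311 -1.809] F [-0.7 -0.5  0.3] gap 70.5
[[-0.188  0.553 -0.811]
 [ 0.982  0.105 -0.156]
 [-0.001 -0.826 -0.563]]
bin xyz -291.8 79.9 139.9
tilt 34.3 az 10.8 xaz 100.9 xz -0.001
```

```bash
python3 -m crank '[{"x":1.5,"y":0,"z":0,"roll":0},{"x":1.5,"y":0,"z":0,"roll":0},{"x":0,"y":1.6,"z":1.1,"roll":0},{"x":0,"y":1.6,"z":1.1,"roll":0},{"x":0,"y":1.2,"z":0.8,"roll":0},{"x":0,"y":0,"z":0,"roll":0}]'>/dev/null; python3 st.py
```

```text
25.85 [359.7 197.4 112.9] j [ 0.28  -0.094  2.45  -0.271  0.22  -1.23 ] F [ 0.4 -0.7 -1.2] gap 70.5
[[-0.184  0.536 -0.824]
 [ 0.983  0.094 -0.158]
 [-0.008 -0.839 -0.544]]
bin xyz -292.1 112.7 112.9
tilt 33.0 az 9.9 xaz 100.6 xz -0.008
```

```bash
python3 -m crank '[{"x":-0.8,"y":0.6,"z":1.5,"roll":0},{"x":-0.2,"y":0.2,"z":1.5,"roll":0},{"x":0,"y":-0.8,"z":1.5,"roll":0},{"x":0,"y":-0.8,"z":1.5,"roll":0},{"x":0,"y":0,"z":0,"roll":0}]'>/dev/null; python3 st.py
```

```text
26.35 [301.5 177.3 101.6] j [ 0.264 -0.206  2.558 -0.221  0.239 -1.292] F [ 0.1 -0.  -0.1] gap 70.4
[[-0.182  0.522 -0.833]
 [ 0.983  0.088 -0.159]
 [-0.01  -0.848 -0.53 ]]
bin xyz -353.2 104.7 101.6
tilt 32.0 az 9.5 xaz 100.5 xz -0.01
```

```bash
python3 -m crank '[{"x":-0.5,"y":2,"z":-1,"roll":0},{"x":-0.5,"y":2,"z":-1,"roll":0},{"x":0,"y":2,"z":0,"roll":0},{"x":0,"y":1.5,"z":1,"roll":0},{"x":0,"y":0,"z":0,"roll":0}]'>/dev/null; python3 st.py
```

```text
26.85 [346.3 174.8  89.2] j [ 0.193 -0.076  2.485 -0.072  0.22  -1.497] F [-0.7 -0.1 -0.1] gap 70.5
[[-0.18   0.485 -0.856]
 [ 0.984  0.079 -0.163]
 [-0.012 -0.871 -0.491]]
bin xyz -309.8 93.2 89.2
tilt 29.4 az 9.2 xaz 100.4 xz -0.012
```

```bash
python3 -m crank '[{"x":0,"y":1.75,"z":1,"roll":0},{"x":0,"y":1.75,"z":1,"roll":0},{"x":0,"y":1.75,"z":1,"roll":0},{"x":0,"y":1.75,"z":1,"roll":0},{"x":0,"y":0,"z":0,"roll":0}]'>/dev/null; python3 st.py
```

```text
27.35 [340.6 175.8  67. ] j [ 0.211 -0.006  2.476 -0.133  0.22  -1.42 ] F [-0.6  0.  -0.1] gap 70.7
[[-0.179  0.434 -0.883]
 [ 0.984  0.064 -0.168]
 [-0.017 -0.898 -0.439]]
bin xyz -315.2 95.4 67.0
tilt 26.0 az 8.3 xaz 100.3 xz -0.017
```

```bash
python3 -m crank '[{"x":-0.3,"y":1.75,"z":1,"roll":0},{"x":-0.3,"y":1.75,"z":1,"roll":0},{"x":0,"y":1.75,"z":1,"roll":0},{"x":0,"y":1.75,"z":1,"roll":0},{"x":0,"y":0,"z":0,"roll":0}]'>/dev/null; python3 st.py
```

```text
27.85 [335.  172.6  44.9] j [ 0.216  0.062  2.468 -0.183  0.22  -1.364] F [ 0.4  0.8 -0.3] gap 70.4
[[-0.174  0.384 -0.907]
 [ 0.984  0.044 -0.171]
 [-0.026 -0.922 -0.385]]
bin xyz -321.3 93.4 44.9
tilt 22.7 az 6.5 xaz 100.0 xz -0.026
```

```bash
python3 - <<'E'
from cell import viewer
from h import *
for n in ("top","side"):
    d=viewer.camera(n); c=cloud(d).reshape(-1,3); w=c[(abs(c[:,0]-437)<50)&(abs(c[:,1]-114)<45)&(c[:,2]>38)&(c[:,2]<74)]
    print(n,len(w)); 
    if len(w)<30: continue
    (cx,cy),(a,b),an=cv2.minAreaRect(w[:,:2].astype(np.float32)); print(cx,cy,a,b,an,w[:,2].max())
    u,v=proj(d,[437,114,60])[0].astype(int); cv2.imwrite(f"pics/m_{n}.png",cv2.resize(d["pixels"][v-60:v+60,u-80:u+80],(400,300),interpolation=2))
E
python3 -c "
import cv2,numpy as np;cv2.imwrite('pics/m.png',np.hstack([cv2.imread('pics/m_%s.png'%n) for n in('top','side')]))"
```

```text
top 335
437.3893737792969 116.2881851196289 69.42449951171875 40.028717041015625 10.405062675476074 67.93912775923059
side 343
439.0902404785156 115.19964599609375 70.45339965820312 41.05766677856445 9.853020668029785 70.70728793467651
```

View pics/m.png

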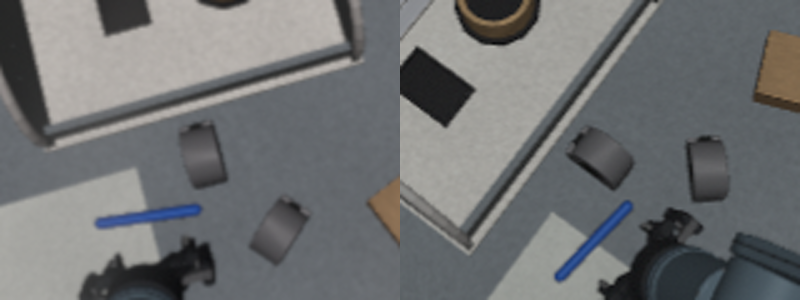

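```bash
python3 -m crank '[{"x":0,"y":-2.6,"z":-0.4,"roll":0},{"x":0,"y":-2.5,"z":-0.4,"roll":0},{"x":-1.9,"y":0,"z":-1.9,"roll":0},{"x":-1.9,"y":0,"z":-1.9,"roll":0},{"x":-1.9,"y":0,"z":-1.9,"roll":0},{"x":-1.8,"y":0,"z":-1.8,"roll":0},{"x":0,"y":0,"z":0,"roll":0}]'>/dev/null; python3 st.py
```

```text
28.65 [407.6 109.2 128.8] j [-0.063 -0.086  2.287  0.13   0.546 -1.909] F [-0.1  1.1 -0.1] gap 70.6
[[-0.171  0.39  -0.905]
 [ 0.985  0.043 -0.168]
 [-0.027 -0.92  -0.392]]
bin xyz -262.8 16.7 128.8
tilt 23.1 az 6.2 xaz 99.9 xz -0.027
```

```bash
python3 -m crank '[{"x":0.3,"y":2.5,"z":0.57,"roll":0},{"x":0,"y":2.5,"z":0,"roll":0},{"x":0,"y":2.5,"z":0,"roll":0},{"x":0,"y":1.6,"z":0,"roll":0},{"x":0,"y":1.2,"z":0,"roll":0},{"x":0,"y":0.8,"z":0,"roll":0},{"x":0,"y":0,"z":0,"roll":0},{"x":0,"y":0,"z":0,"roll":0}]'>/dev/null; python3 st.py
```

```text
29.45 [442.7 117.4  30.1] j [-0.032  0.218  2.325  0.268  0.221 -2.034] F [ 0.5  0.4 -0.2] gap 70.5
[[-0.176  0.377 -0.909]
 [ 0.984  0.046 -0.171]
 [-0.023 -0.925 -0.379]]
bin xyz -226.8 17.8 30.1
tilt 22.3 az 7.0 xaz 100.1 xz -0.023
```

```bash
python3 -m crank '[{"x":0,"y":0.5,"z":0,"roll":0},{"x":0,"y":0,"z":0,"roll":0}]'>/dev/null;python3 st.py|tail -1; python3 -m crank '[{"x":0,"y":0,"z":0,"roll":0},{"x":0,"y":0,"z":0,"roll":0},{"x":0,"y":0,"z":0,"roll":0},{"x":0,"y":0,"z":0,"roll":0},{"x":0,"y":0,"z":0,"roll":0},{"x":0,"y":0,"z":0,"roll":0}]' 1 60 >/dev/null; python3 st.py
```

```text
tilt 22.2 az 7.1 xaz 100.1 xz -0.022
30.25 [444.9 117.4  27.6] j [-0.032  0.228  2.32   0.271  0.22  -2.037] F [-2.1 -1.2  6.3] gap 39.4
[[-0.176  0.374 -0.911]
 [ 0.984  0.047 -0.171]
 [-0.021 -0.926 -0.376]]
bin xyz -224.6 17.3 27.6
tilt 22.1 az 7.1 xaz 100.1 xz -0.021
```

```bash
python3 -m crank '[{"x":0,"y":-0.93,"z":-0.38,"roll":0},{"x":-0.04,"y":-1.86,"z":-0.75,"roll":0},{"x":-0.06,"y":-2.2,"z":-0.9,"roll":0},{"x":-0.06,"y":-2.2,"z":-0.9,"roll":0},{"x":0.6,"y":0.6,"z":-1.6,"roll":0},{"x":0.7,"y":0.8,"z":-1.8,"roll":0},{"x":0.8,"y":0.8,"z":-1.8,"roll":0},{"x":0.8,"y":0.8,"z":-1.8,"roll":0},{"x":0.7,"y":0.8,"z":-1.8,"roll":0},{"x":0.7,"y":0.7,"z":-1.8,"roll":0},{"x":0.6,"y":0.6,"z":-1.7,"roll":0},{"x":0,"y":0,"z":0,"roll":0}]' >/dev/null; python3 st.py
```

```text
31.45 [568.9 189.9 102.5] j [ 0.14   0.288  1.926 -0.011  0.542 -1.605] F [-0.2  0.4 -2.5] gap 39.3
[[-0.177  0.374 -0.911]
 [ 0.984  0.047 -0.172]
 [-0.021 -0.926 -0.376]]
bin xyz -88.7 63.7 102.5
tilt 22.1 az 7.2 xaz 100.2 xz -0.021
```

```bash
python3 -m crank '[{"x":0.1,"y":1.25,"z":-0.92,"roll":0},{"x":0.1,"y":1.25,"z":-0.92,"roll":0},{"x":0,"y":1.25,"z":-0.92,"roll":0},{"x":0,"y":1.25,"z":-0.92,"roll":0},{"x":0,"y":1.25,"z":-0.92,"roll":0},{"x":0,"y":1.25,"z":-0.92,"roll":0},{"x":0,"y":0,"z":0,"roll":0},{"x":0,"y":0,"z":0,"roll":0}]' >/dev/null; python3 st.py
python3 - <<'E'
from cell import viewer
from h import *
I=[]
for n in ("top","side"):
    d=viewer.camera(n); u,v=proj(d,[640,204,40])[0].astype(int); I.append(cv2.resize(d["pixels"][v-60:v+60,u-80:u+80],(400,300),interpolation=2))
cv2.imwrite("pics/p1.png",np.hstack(I))
E
```

```text
32.25 [643.6 203.6  52.9] j [ 0.146  0.471  1.785 -0.017  0.503 -1.593] F [-0.5 -0.2 -2. ] gap 39.3
[[-0.176  0.37  -0.912]
 [ 0.984  0.046 -0.171]
 [-0.021 -0.928 -0.373]]
bin xyz -12.7 62.2 52.9
tilt 21.9 az 7.1 xaz 100.1 xz -0.021
```

View pics/p1.png

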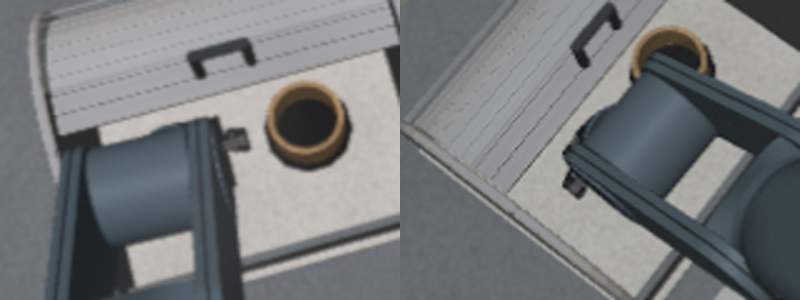

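```bash
python3 -m crank '[{"x":0.1,"y":0.13,"z":-0.32,"roll":0},{"x":0,"y":0.23,"z":0.09,"roll":0},{"x":0,"y":0.23,"z":0.09,"roll":0},{"x":0,"y":0.23,"z":0.09,"roll":0},{"x":0,"y":0.19,"z":0.08,"roll":0},{"x":0,"y":0.14,"z":0.06,"roll":0},{"x":0,"y":0,"z":0,"roll":0},{"x":0,"y":0,"z":0,"roll":0}]' >/dev/null; python3 st.py
```

```text
33.15 [648.6 205.4  42.9] j [ 0.148  0.493  1.782 -0.019  0.482 -1.589] F [ 0.7  0.3 -2.2] gap 39.4
[[-0.176  0.373 -0.911]
 [ 0.984  0.047 -0.171]
 [-0.021 -0.927 -0.375]]
bin xyz -7.5 63.0 42.9
tilt 22.1 az 7.1 xaz 100.1 xz -0.021
```

```bash
python3 -m crank '[{"x":0,"y":0.1,"z":0.04,"roll":0},{"x":0,"y":0,"z":0,"roll":0}]' | grep -E "pos|force"; python3 -m crank '[{"x":0,"y":0.1,"z":0.04,"roll":0},{"x":0,"y":0,"z":0,"roll":0}]' | grep -E "pos|force"
```

```text
position: [648.6, 205.4, 41.8]
wrist_force: [-0.1, -0.1, -1.7]
position: [648.5, 205.3, 40.7]
wrist_force: [0.1, -0.7, -2.6]
```

```bash
python3 -m crank '[{"x":0,"y":0.08,"z":0.05,"roll":0},{"x":0,"y":0,"z":0,"roll":0}]' | grep -E "pos|force"; python3 -m crank '[{"x":0,"y":0.06,"z":0.03,"roll":0},{"x":0,"y":0,"z":0,"roll":0}]' | grep -E "pos|force"
```

```text
position: [648.4, 205.3, 39.8]
wrist_force: [-0.1, -0.4, -2.2]
position: [648.6, 205.3, 39.7]
wrist_force: [-1.6, -0.4, 1.4]
```

```bash
python3 -m crank '[{"x":0,"y":0.04,"z":0.02,"roll":0},{"x":0,"y":0,"z":0,"roll":0}]' | grep -E "pos|force"; python3 -m crank '[{"x":0,"y":0,"z":0,"roll":0},{"x":0,"y":0,"z":0,"roll":0},{"x":0,"y":0,"z":0,"roll":0},{"x":0,"y":0,"z":0,"roll":0}]' -0.35; python3 -m crank '[{"x":0,"y":-1,"z":0,"roll":0},{"x":0,"y":-2,"z":0,"roll":0},{"x":0,"y":-3,"z":0,"roll":0},{"x":0,"y":-3.5,"z":0,"roll":0},{"x":0,"y":-3.5,"z":0,"roll":0},{"x":0,"y":-3.5,"z":1,"roll":0},{"x":0,"y":-3.5,"z":2,"roll":0},{"x":0,"y":-2,"z":3,"roll":0},{"x":0,"y":-1.5,"z":3.5,"roll":0},{"x":0,"y":-1.5,"z":3.5,"roll":0},{"x":0,"y":-1.5,"z":3.5,"roll":0},{"x":0,"y":0,"z":0,"roll":0}]'>/dev/null; python3 st.py
python3 - <<'E'
from cell import viewer
from h import *
I=[]
for n in ("top","side"):
    d=viewer.camera(n); pickle.dump(d,open(n+"3.pkl","wb")); u,v=proj(d,[640,204,40])[0].astype(int); I.append(cv2.resize(d["pixels"][v-60:v+60,u-80:u+80],(400,300),interpolation=2))
    c=cloud(d).reshape(-1,3); w=c[(abs(c[:,0]-640)<50)&(abs(c[:,1]-204)<45)&(c[:,2]>48)&(c[:,2]<86)]
    print(n,len(w),cv2.minAreaRect(w[:,:2].astype(np.float32)) if len(w)>30 else '',w[:,2].max() if len(w) else '')
cv2.imwrite("pics/p2.png",np.hstack(I))
E
```

```text
position: [648.6, 205.3, 39.7]
wrist_force: [-4.0, -2.5, 4.9]
clock: 34.55
position: [648.5, 205.2, 38.7]
tool_rot: [-0.352, 0.537, 0.632, -0.434]
wrist_force: [0.4, -0.1, -0.2]
finger_gap: 58.0
35.75 [394.4 164.4 222. ] j [ 0.136 -0.193  2.096 -0.005  0.855 -1.614] F [ 0.8  0.2 -0.1] gap 57.3
[[-0.177  0.372 -0.911]
 [ 0.984  0.047 -0.172]
 [-0.021 -0.927 -0.374]]
bin xyz -264.8 73.4 222.0
tilt 22.0 az 7.2 xaz 100.2 xz -0.021
top 324 ((640.0489501953125, 206.26637268066406), (69.4424819946289, 40.22721862792969), 10.08029842376709) 80.84847135818472
side 332 ((640.5422973632812, 203.59710693359375), (70.39704895019531, 40.38878631591797), 11.511102676391602) 82.41526317157036
```

View pics/p2.png

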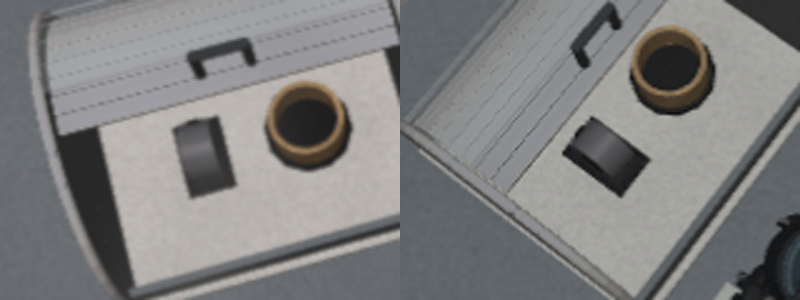

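```bash
python3 -m crank '[{"x":0,"y":0,"z":0,"roll":0.1428},{"x":0,"y":0,"z":0,"roll":0.1428},{"x":0,"y":0,"z":0,"roll":0.1428},{"x":0,"y":0,"z":0,"roll":0.1428},{"x":0,"y":0,"z":0,"roll":0.1428},{"x":0,"y":0,"z":0,"roll":0.1428},{"x":0,"y":0,"z":0,"roll":0.1428},{"x":0,"y":0,"z":0,"roll":0.1428},{"x":0,"y":0,"z":0,"roll":0.1428},{"x":0,"y":0,"z":0,"roll":0.1428},{"x":0,"y":0,"z":0,"roll":0.1428},{"x":3.3,"y":-0.2,"z":-0.9,"roll":0},{"x":3.3,"y":-0.2,"z":-0.9,"roll":0},{"x":3.3,"y":-0.2,"z":-0.9,"roll":0},{"x":3.3,"y":-0.2,"z":-0.9,"roll":0},{"x":3.3,"y":-0.2,"z":-0.9,"roll":0},{"x":3.3,"y":-0.2,"z":-0.9,"roll":0},{"x":3.3,"y":-0.2,"z":-0.9,"roll":0},{"x":3.3,"y":0,"z":-0.6,"roll":0},{"x":0,"y":0,"z":0,"roll":0}]' 0.25 30 >/dev/null; python3 st.py
```

```text
37.85 [651.8 140.5 337.1] j [ 0.026  0.186  1.436  0.04   1.132 -0.164] F [0.5 1.2 0.4] gap 32.2
[[ 0.91   0.377 -0.175]
 [ 0.17   0.046  0.984]
 [ 0.379 -0.925 -0.022]]
bin xyz -17.3 -1.3 337.1
tilt 22.3 az 7.0 xaz 10.6 xz 0.379
```

```bash
python3 -m crank '[{"x":-0.6,"y":2,"z":0.2,"roll":0},{"x":0,"y":2,"z":0,"roll":0},{"x":0,"y":2,"z":0,"roll":0},{"x":0,"y":1.6,"z":0,"roll":0},{"x":0,"y":1.2,"z":0,"roll":0},{"x":0,"y":0,"z":0,"roll":0},{"x":0,"y":0,"z":0,"roll":0}]'|grep -E "pos|force"; python3 -m crank '[{"x":0,"y":0,"z":0,"roll":0},{"x":0,"y":0,"z":0,"roll":0},{"x":0,"y":0,"z":0,"roll":0},{"x":0,"y":0,"z":0,"roll":0}]' 1 30 >/dev/null; python3 st.py
```

```text
position: [673.7, 146.4, 252.1]
wrist_force: [-0.3, -0.1, -0.3]
38.95 [675.4 146.6 254.9] j [ 0.035  0.273  1.524  0.041  0.955 -0.163] F [3.9 3.  5.3] gap 10.9
[[ 0.909  0.379 -0.176]
 [ 0.171  0.047  0.984]
 [ 0.381 -0.924 -0.022]]
bin xyz 7.1 0.0 254.9
tilt 22.4 az 7.1 xaz 10.7 xz 0.381
```

```bash
python3 -c "
import numpy as np
a=np.r_[np.linspace(1.59,.29,20),.26,.23,.20,.18,.16,.145]
dx=-21*np.diff(np.cos(a));dz=21*np.diff(np.sin(a))
for i,(p,q) in enumerate(zip(dx,dz)): print('{\"x\":%.2f,\"y\":%.2f,\"z\":%.2f,\"roll\":0},'%(.925*p+.381*q,.381*p-.924*q,.022*p-.022*q),end='' if i!=9 else '\n\n')"
```

```text
{"x":-1.34,"y":-0.53,"z":-0.03,"roll":0},{"x":-1.37,"y":-0.43,"z":-0.03,"roll":0},{"x":-1.40,"y":-0.34,"z":-0.03,"roll":0},{"x":-1.42,"y":-0.24,"z":-0.02,"roll":0},{"x":-1.43,"y":-0.15,"z":-0.02,"roll":0},{"x":-1.44,"y":-0.05,"z":-0.02,"roll":0},{"x":-1.44,"y":0.05,"z":-0.02,"roll":0},{"x":-1.43,"y":0.15,"z":-0.01,"roll":0},{"x":-1.42,"y":0.24,"z":-0.01,"roll":0},{"x":-1.40,"y":0.34,"z":-0.01,"roll":0},

{"x":-1.37,"y":0.44,"z":-0.00,"roll":0},{"x":-1.34,"y":0.53,"z":-0.00,"roll":0},{"x":-1.30,"y":0.62,"z":0.00,"roll":0},{"x":-1.25,"y":0.71,"z":0.01,"roll":0},{"x":-1.20,"y":0.79,"z":0.01,"roll":0},{"x":-1.14,"y":0.87,"z":0.01,"roll":0},{"x":-1.08,"y":0.95,"z":0.01,"roll":0},{"x":-1.01,"y":1.02,"z":0.02,"roll":0},{"x":-0.94,"y":1.08,"z":0.02,"roll":0},{"x":-0.39,"y":0.50,"z":0.01,"roll":0},{"x":-0.37,"y":0.51,"z":0.01,"roll":0},{"x":-0.36,"y":0.52,"z":0.01,"roll":0},{"x":-0.23,"y":0.35,"z":0.01,"roll":0},{"x":-0.22,"y":0.36,"z":0.01,"roll":0},{"x":-0.16,"y":0.27,"z":0.01,"roll":0},
```

```bash
python3 -m crank '[{"x":-1.34,"y":-0.53,"z":-0.03,"roll":0},{"x":-1.37,"y":-0.43,"z":-0.03,"roll":0},{"x":-1.4,"y":-0.34,"z":-0.03,"roll":0},{"x":-1.42,"y":-0.24,"z":-0.02,"roll":0},{"x":0,"y":0,"z":0,"roll":0}]'|grep -E "pos|force|gap"; python3 -m crank '[{"x":-1.43,"y":-0.15,"z":-0.02,"roll":0},{"x":-1.44,"y":-0.05,"z":-0.02,"roll":0},{"x":-1.44,"y":0.05,"z":-0.02,"roll":0},{"x":-1.43,"y":0.15,"z":-0.01,"roll":0},{"x":-1.42,"y":0.24,"z":-0.01,"roll":0},{"x":-1.4,"y":0.34,"z":-0.01,"roll":0},{"x":0,"y":0,"z":0,"roll":0}]'|grep -E "force|gap"; python3 st.py
```

```text
position: [617.4, 135.1, 248.3]
wrist_force: [-5.1, 1.0, 11.6]
finger_gap: 10.7
wrist_force: [-5.1, -1.6, 4.1]
finger_gap: 10.9
40.15 [540.2 119.6 207.9] j [-0.019  0.068  1.896  0.074  0.799 -0.241] F [-5.1 -1.6  4.1] gap 10.9
[[ 0.912  0.371 -0.176]
 [ 0.172  0.046  0.984]
 [ 0.374 -0.927 -0.022]]
bin xyz -130.8 0.5 207.9
tilt 22.0 az 7.1 xaz 10.7 xz 0.374
```

```bash
python3 -m crank '[{"x":-1.37,"y":0.44,"z":0,"roll":0},{"x":-1.34,"y":0.53,"z":0,"roll":0},{"x":-1.3,"y":0.62,"z":0,"roll":0},{"x":-1.25,"y":0.71,"z":0,"roll":0},{"x":-1.2,"y":0.79,"z":0.01,"roll":0},{"x":0,"y":0,"z":0,"roll":0}]'|grep -E "pos|force|gap"; python3 -m crank '[{"x":-1.14,"y":0.87,"z":0.01,"roll":0},{"x":-1.08,"y":0.95,"z":0.01,"roll":0},{"x":-1.01,"y":1.02,"z":0.02,"roll":0},{"x":0,"y":0,"z":0,"roll":0}]'|grep -E "force|gap"; python3 st.py
```

```text
position: [494.3, 110.4, 154.3]
wrist_force: [8.4, 1.4, -8.4]
finger_gap: 10.7
wrist_force: [9.8, 5.8, -8.5]
finger_gap: 10.3
41.15 [476.4 106.8 116.3] j [-0.061  0.075  2.161  0.138  0.53  -0.347] F [ 9.8  5.8 -8.5] gap 10.3
[[ 0.911  0.374 -0.175]
 [ 0.17   0.047  0.984]
 [ 0.376 -0.926 -0.021]]
bin xyz -195.8 0.7 116.3
tilt 22.1 az 7.2 xaz 10.6 xz 0.376
```

```bash
python3 -m crank '[{"x":-0.6,"y":0.7,"z":0.01,"roll":0},{"x":-0.45,"y":0.55,"z":0.01,"roll":0},{"x":-0.39,"y":0.5,"z":0.01,"roll":0},{"x":-0.37,"y":0.51,"z":0.01,"roll":0},{"x":-0.36,"y":0.52,"z":0.01,"roll":0},{"x":0,"y":0,"z":0,"roll":0}]'|grep -E "pos|force|gap"; python3 -m crank '[{"x":-0.23,"y":0.35,"z":0.01,"roll":0},{"x":-0.22,"y":0.36,"z":0.01,"roll":0},{"x":0,"y":0,"z":0,"roll":0}]'|grep -E "force|gap"; python3 st.py
```

```text
position: [468.0, 105.0, 83.2]
wrist_force: [10.9, 8.9, -6.2]
finger_gap: 10.6
wrist_force: [1.9, 5.0, 12.6]
finger_gap: 10.7
42.05 [468.6 104.4  77.4] j [-0.069  0.136  2.232  0.19   0.393 -0.412] F [ 1.9  5.  12.6] gap 10.7
[[ 0.908  0.381 -0.176]
 [ 0.171  0.046  0.984]
 [ 0.383 -0.924 -0.023]]
bin xyz -204.0 -0.1 77.4
tilt 22.5 az 7.0 xaz 10.7 xz 0.383
```

```bash
python3 -m crank '[{"x":-0.1,"y":0.25,"z":0,"roll":0},{"x":0,"y":0,"z":0,"roll":0}]'|grep -E "pos|force|gap"; python3 -m crank '[{"x":-0.1,"y":0.2,"z":0,"roll":0},{"x":0,"y":0,"z":0,"roll":0}]'|grep -E "pos|force|gap"
```

```text
position: [469.3, 104.3, 75.8]
wrist_force: [-3.0, 3.5, 25.5]
finger_gap: 11.1
position: [470.0, 104.2, 74.4]
wrist_force: [-5.2, 4.3, 30.6]
finger_gap: 10.6
```

```bash
python3 -m crank '[{"x":0.1,"y":-0.3,"z":0,"roll":0},{"x":0,"y":0,"z":0,"roll":0},{"x":0,"y":0,"z":0,"roll":0},{"x":0,"y":0,"z":0,"roll":0}]' 0.25|grep -E "pos|force|gap"; python3 -m crank '[{"x":0,"y":-1.5,"z":0,"roll":0},{"x":0,"y":-2.5,"z":0,"roll":0},{"x":0,"y":-2.5,"z":0,"roll":0},{"x":0,"y":-2.5,"z":0,"roll":0},{"x":-2,"y":-2,"z":0,"roll":0},{"x":-3,"y":-1,"z":0,"roll":0},{"x":-2,"y":-1,"z":-3,"roll":0},{"x":-1,"y":-1,"z":-4,"roll":0},{"x":0,"y":-1,"z":-4,"roll":0},{"x":0,"y":-1,"z":-4,"roll":0},{"x":0,"y":0,"z":-4,"roll":0},{"x":0,"y":0,"z":-4,"roll":0},{"x":0,"y":0,"z":0,"roll":0}]'|grep -E "pos|force|gap"
python3 - <<'E'
from cell import viewer
from h import *
yaw=np.radians(11.5);u=np.array([np.cos(yaw),np.sin(yaw)]);v=np.array([-u[1],u[0]]); I=[]
for n in ("top","side"):
    d=viewer.camera(n); pickle.dump(d,open(n+"4.pkl","wb")); P=cloud(d).reshape(-1,3); P=P[np.isfinite(P[:,0])]
    X=P[:,:2]@u-684;Y=P[:,:2]@v-9;Z=P[:,2];r=np.hypot(X,Z-60);ang=np.arctan2(Z-60,-X)
    h=(r>198)&(r<222)&(X<-100)&(Z>65)&(abs(Y)<32); m=(abs(r-164)<5)&(X<-80)&(abs(Y)<160)&(Z>58)
    print(n,h.sum(),np.percentile(ang[h],[5,50,95]),"slat low ang",np.percentile(ang[m],[.3,1,3]) )
    a,b=proj(d,[600,130,60])[0].astype(int); I.append(cv2.resize(d["pixels"][b-75:b+75,a-100:a+100],(400,300),interpolation=2))
cv2.imwrite("pics/c1.png",np.hstack(I))
E
```

```text
position: [463.6, 104.2, 72.0]
wrist_force: [-1.0, 1.2, 0.5]
finger_gap: 32.0
position: [373.9, -143.6, 195.4]
wrist_force: [0.3, -0.1, -0.2]
finger_gap: 31.7
top 122 [0.13547998 0.15404733 0.16879285] slat low ang [0.01212599 0.03745516 0.10128029]
side 113 [0.14267903 0.16481106 0.18275265] slat low ang [0.01231558 0.04354306 0.1093157 ]
```

View pics/c1.png

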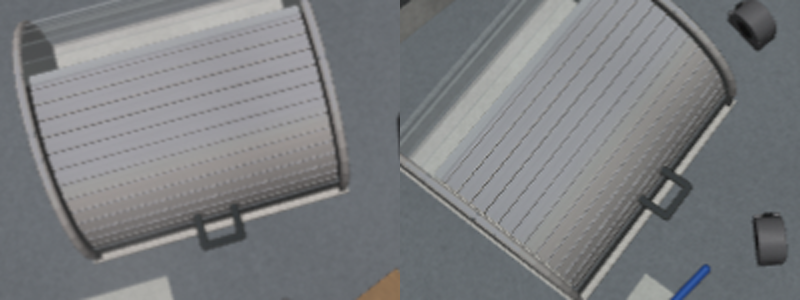

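Run:
```python
from h import *
from cell import hand_in, ctrl
for k in "24":
    d=pickle.load(open(f"side{k}.pkl","rb")); h=cv2.cvtColor(d["pixels"],cv2.COLOR_BGR2HSV); m=cv2.inRange(h,(105,120,60),(130,255,255)); ys,xs=np.where(m[275:325,240:295]); P=onplane(d,np.c_[xs+240,ys+275],7); print("marker",P.min(0)[:2].round(),P.max(0)[:2].round())
s=ctrl.state(); print(s["clock"],s["wrist_force"]); print(hand_in())
```

```text
marker [366. 123.] [383. 244.]
marker [366. 123.] [383. 244.]
44.25 [ 0.24536335  0.60954317 -0.02514542]
the job is handed in; nothing more can be done
None
```

I rolled the cover up to its stop, set the right-most tape measure in the oblong tray, rolled the cover shut, and handed the job in at 44.3 s with the robot touching nothing.

**How it was done**
- The move rows can't tilt the tool directly. I got a tilt of about 22° by pushing against the arm's reach limits. That is a little under the suggested 25 to 50°, but the gripper cleared the cover.
- I gripped the measure twice. The first time I lifted it with the tool vertical, turned it in line with the tray and stood it on the bench. Then I re-gripped it tilted and lowered it into the tray until it touched at about 5 N.

**Last checks**
- **Measure:** with the cover still up, it stood upright, centred within about 2 mm of the tray, in line with it to about 1°, and at the height expected for the tray floor. It could not be seen after the cover was shut.
- **Cover:** I lowered it slowly, and it then held against about 30 N. The handle read 0.15 and 0.16 rad in the two views, against 0.14 for fully shut. The difference is about what comes from seeing only the top of the bar.
- **Small disagreement:** the gripper still crept about 1.5 mm per step during that final push. I took this as the fingers slipping on the bar and did not check it separately.
- **Other things:** the marker had not moved. The tape roll looked undisturbed before closing. I did not measure the knife, tape dispenser, scanner or small box again, but nothing suggested contact with them.

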